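# Fit a fresh ink cartridge and its breather in the ink dock

### The job

Stand the blue ink cartridge in the dock's slanted bay, bottom first (swing the orange clamp further back first if it is in the way), then swing the clamp right down so that it drives the cartridge fully home. After that take the breather tube from its metal stand and push its green tube into the dock's round collet, past the seal, until it bottoms. Leave the clamp closed, let go of everything, and do not shove or knock over the other things on the desk.

Things in the scene. Friction and masses are not known exactly. Their poses are not given: they have to be found in the camera images.
- bay: dock's white inclined block, 110 x 150 x 55 mm, fixed. Origin: centre of the rectangular bay's mouth on its top face. z points out of the bay (way of insertion), leaning 25 degrees from vertical to the dock's front; y level; x to the hinge side, away from the robot, rising at 25 degrees. Bay 63 mm (x) by 39 mm (y), 5 mm lead-in chamfer. Top face: x -55 to 55, y -105 to 45 mm.
- bay_floor (a point): point in the bay 40 mm below its mouth, where the sprung carriage stands at rest; axes as the bay's. The carriage gives way 10 mm more (4 N rising to 7 N). So a cartridge just set down stands 60 mm out of the mouth, driven home 50 mm; only the closed clamp holds it home.
- collet_mouth (a point): centre of the mouth of the round push-fit collet (blue rim) in the same top face, 85 mm along -y (to its right) from the bay's centre; axes as the bay's. Hole 16 mm in diameter with a 5 mm lead-in chamfer. A tube meets the seal 28 mm deep; then it takes about 5 N (up to 10 N) to push it on until it bottoms 40 mm deep, where it stays.
- clamp (a joint): angle (rad) of the orange clamp: 0 = closed, lying along the bay's -x above the cartridge; opens upwards to 2.1. A stiff hinge (0.8 N m of friction) lets it stay where it is left. At 1.57 it points along the bay's +z.
- clamp_hinge (a point): clamp's hinge axis (along the bay's y), at x = 62, z = 56 mm in the bay's frame; axes as the bay's. Two lugs carry it at y = +-25 to 33 mm, up to z = 64 mm. The clamp's flat arm is 36 mm wide, 12 mm thick, 120 mm long; closed it fills z = 56 to 68 mm. A roller under it, 62 mm from the hinge, presses on the cartridge's middle. About 12 N near the handle closes it.
- clamp_handle (a point): centre of the clamp's black crossbar, 16 mm in diameter, 76 mm long along the bay's y, 123 mm from the hinge and 6 mm above the arm's underside; moves with the clamp
- cartridge_centre (a point): centre of the blue ink cartridge with black top, 60 mm (its x) x 36 mm (its y) x 100 mm (its z) tall, about 0.18 kg, standing upright on the cork pad (its top is 9 mm above the desk); it may go into the bay either way round (its x along the bay's x)
- breather_head (a point): point in the breather's black round head (34 mm in diameter, 34 mm tall, 17 mm below its top and 118 mm above the tube's lower end). The breather is 135 mm long in all: below the head a straight green tube 14 mm in diameter and 101 mm long. z runs along the tube, up. About 0.06 kg. It stands loosely upright in the stand.
- breather_tip (a point): centre of the lower end of the breather's green tube (3 mm chamfer); axes as the breather's
- stand_top (a point): centre of the top face of the fixed metal stand, 62 x 62 mm, on a black foot 72 x 72 mm; the top is 45 mm above the cork pad (54 mm above the desk). The hole in it is 16 mm in diameter and 35 mm deep, and the breather's tube stands in it.
- pot: bystander: specimen pot with red lid, 58 mm in diameter, 62 mm tall; origin at its underside
- milk_bottle: bystander: white sample bottle, 66 mm in diameter, 115 mm tall; origin at its underside
- stapler: bystander: blue and black stapler, 30 mm (x) x 127 mm (y) x 49 mm tall; origin at its underside
- spray: bystander: small bottle with amber cap, 42 mm in diameter, 132 mm tall; origin at its underside
- stamp: bystander: hand stamp with red grip, 28 x 45 x 67 mm; origin at its underside
- monitor_corner (a point): lower front right-hand corner of the fixed monitor's screen, which reaches from here 0.6 m to the left (+y) and 0.37 m up, and stays in place: keep the arm clear of it
- scanner_holder_top (a point): top of the fixed, empty black scanner holder on the cork pad: post 34 x 37 mm, 84 mm tall, on a 82 x 96 mm base 12 mm thick; stays in place
Not all that is in view belongs to the job. What is shaped like the part that bears breather_head but pink is not meant.

How it is judged (in metres and radians):
On the way, in this order (a step that is already met when the one before it is completed fails the run):
1. the cartridge stands in the bay, bottom first, while the clamp is still open (x of cartridge_centre in the frame of bay between -0.005 and 0.005 m and y of cartridge_centre in the frame of bay between -0.005 and 0.005 m and z of cartridge_centre in the frame of bay below 0.016 m and angle between cartridge_centre's own z axis and vertical below 0.8 rad and angle between the z axis of cartridge_centre and the z axis of bay, either way round below 0.12 rad and value of joint clamp above 0.6 rad), for 0.2 s.
2. the clamp is closed and has driven the cartridge home (value of joint clamp below 0.05 rad and z of cartridge_centre in the frame of bay below 0.003 m), for 0.2 s.
3. the breather's tube is pushed into the collet until it bottoms (z of breather_tip in the frame of collet_mouth below -0.037 m and angle between the z axis of breather_tip and the z axis of bay, either way round below 0.1 rad and distance between breather_tip and collet_mouth below 0.05 m), for 0.2 s.
At the end, for the whole second after the job is handed in: the clamp is closed (under 0.05 rad), the cartridge stands right way up in the bay driven home (its centre within 3 mm of the mouth's plane and 5 mm of the bay's axis, aligned within 0.1 rad), and the breather's tube stands in the collet at least 37 of its 40 mm deep, aligned within 0.1 rad (all of step 2 and all of step 3 and x of cartridge_centre in the frame of bay between -0.005 and 0.005 m and y of cartridge_centre in the frame of bay between -0.005 and 0.005 m and angle between cartridge_centre's own z axis and vertical below 0.8 rad and angle between the z axis of cartridge_centre and the z axis of bay, either way round below 0.1 rad); the robot touches nothing.
It fails at once if a bystander is shoved more than 30 mm (distance of any of pot, milk_bottle, stapler, spray, stamp from where it was at the start of the episode above 0.03 m).
It fails at once if a bystander is knocked over (angle between any of pot, milk_bottle, stapler, spray, stamp's own z axis and vertical above 0.6 rad).
It also fails if it takes over 72 s, if anything falls off the work surface, if the arm or the gripper's body presses on something with over 40 N, if the wrist force passes 120 N, or if a joint passes its speed limit or range.

### The arm

A 6-joint arm with a two-finger parallel gripper is mounted at the origin on a cart in front of the work surface, level with it; the furniture and walls round the work are solid. World frame = base frame: x ahead of the robot, y to its left, z up, the work surface at z = 0. Lengths are in m, angles in degrees, forces in N, time in s.
With the tool pointing down it reaches from about 0.4 to 0.825 m from the base axis. Payload 7 kg.
Tool frame: the origin (TCP) lies at the very end of the fingers, on their centre line; the grasp point (between the pads) lies 19 mm behind it; z points along the fingers, y is the line along which they close (so a half turn about z gives the same grasp; the last joint's range is limited). The gripper opens to 88 mm and grips with 3 to 60 N. Pads are 19 mm wide; open, the fingers measure 130 mm over their backs; the gripper's body (78 mm by 193 mm) begins 47 mm behind the grasp point.
Start: joints at [79.647, 20.546, 0.682, 0, -70.136, -16.507], TCP at [0.305, 0.602, 0.227] pointing down, gripper open.
Joint ranges: [-176.03, 176.03], [-82.01, 121.73], [-58.28, 71.71], [-173.87, 95.51], [-174.79, -0.11], [-173.66, 173.66]. Speed limits (degrees/s): [136.94, 136.94, 172.46, 180, 180, 180].

### API

Orientations are given as [roll, pitch, yaw] about the fixed x, y, z axes, in that order (R = Rz(yaw) Ry(pitch) Rx(roll)).
In Python, from plant import r gives the robot as it stands. The module is installed in compiled form; this text tells all that it offers.
- The arm moves only by the tool jog_arm, never from a script. Its arguments are lists of equal length, an entry for each row: "travel": the shift along the tool's x, y, z each as a share of 50 cm, from -1 to 1, a list of three; "dr": the turn, a rotation vector about the tool's x, y, z each as a share of 360 degrees, from -1 to 1, a list of three; "claw": the opening, from 0 (shut) to 1 (fully open). A call has exactly 10 rows; each row is the pose to reach, as a shift and turn from the pose commanded when the call began, along the tool's axes at that moment, turning the shorter way round; what a row does not reach only later rows make up. A row lasts 1/8 s, in which the tool goes at most 62.5 mm and 10.7 degrees, less where a joint would pass 70% of its speed; a pose out of reach is approached as far as the arm can. A call with a number of a shift or a turn outside -1 to 1 is refused whole. A call with a gripper value outside its range is refused whole. The fingers move at their own pace and stop on an object; "newtons" is the grip in N (left out, the last holds). Time passes only in rows, so rows that repeat a pose let the fingers close, or fill a call up. It gives the time, the measured TCP pose, the force, the opening and the grip force at its end, in the units of the state.
- r.get_state(): the state, without advancing time (a new reading comes with each control period).
- r.capture(name): name is "scene" or "top" or "wrist"; returns a dict with "pixels" (420x560x3 uint8, red, green, blue), "range_z" (420x560 float32, m along the optical axis (not along the pixel's ray), 0 where there is no reading), "fx", "fy", "cx", "cy" (pixels), "position" and "attitude" of the camera in the world; the wrist camera has in their place "hand_eye" (4x4, takes a point from camera to tool coordinates, whose origin is the TCP and whose axes are the flange's). Camera axes: x right, y up, looking along -z (the intrinsics and any distortion apply to the point x, -y, -z); pixel columns grow to the right and rows downward; lengths in m; the calibration is good to about 2 mm. A picture is of the moment at which its call begins: read the wrist's pose just before it.
- r.close_job(): hands the job in; it is judged then, once.
Trained networks look in the newest picture that a camera, given by its name, has taken for a name from the list of things; names that differ only in an ending like _2 or _b are one class to them, and where a whole thing is asked for, a point or a joint stands for the part that bears it (a point fixed in the world has none). Each returns a list of dicts, best first, with "conf" (0 to 1); they miss things now and then, are a little off and sometimes report something else, mostly with a low value. They report only what shows in the picture. A call takes as long as a camera call. They do not tell look-alikes from the thing itself.
- r.boxes_of(name, camera): "extent" ([left, top, right, bottom] in pixels, round what is visible of it).
- r.regions_of(name, camera): "pixels" (420x560 bool, what is visible of it) and "extent" ([left, top, right, bottom] in pixels, round what is visible of it).
- r.tip_of(name, camera): "at" ([column, row] in pixels: a listed point, or the origin of a listed thing).
The state is a dict: "time_s": time; "joints": joint angles; "qd": joint speeds; "joint_torque": joint torques, N m; "tcp_pos": TCP position; "eef_rot": TCP orientation; "contact_force": force on the tool from outside, world axes, zero at the start; "moment": the same for the moment, N m; "gripper_width": finger opening in m; "gripper_force": force on a finger pad.
Only numpy, scipy, OpenCV 4.12 (cv2) and the standard library are available. Lean on these libraries where they do the work, as an engineer would, in place of code of your own. Each camera call takes 0.05 s, during which the arm holds its last target. There are 200 camera calls.

## Working session

There is one attempt and no reset: what is moved stays moved. The work goes in short steps, Python scripts to look and compute and a tool call to move; the robot and the scene stay as the last step left them, time stands still between calls to the robot, and variables do not carry over. Pictures are saved under pics/ and viewed, at most 10 in all, crops included, and the job is handed in when it is done.

Besides the shell and the picture viewer there is one more tool, called after "Call:" in YAML: its name, and indented under it one key for each argument. jog_arm: Moves the arm, as the interface text tells. Its arguments: {"type":"object","properties":{"travel":{"type":"array"},"dr":{"type":"array"},"claw":{"type":"array"},"newtons":{"type":"number"}},"required":["travel","dr","claw"]}

```bash
mkdir -p pics; ls; cat > h.py <<'E'
import numpy as np, cv2
from scipy.spatial.transform import Rotation as R
from plant import r
def rot(a):
    a=np.array(a,float)
    if a.shape==(3,3): return a
    if a.size==4: return R.from_quat(a).as_matrix()
    return R.from_euler('xyz',a,degrees=True).as_matrix()
def cam(name):
    s=r.get_state(); c=r.capture(name)
    if 'hand_eye' in c:
        T=np.eye(4);T[:3,:3]=rot(s['eef_rot']);T[:3,3]=s['tcp_pos'];T=T@np.array(c['hand_eye'])
    else:
        T=np.eye(4);T[:3,:3]=rot(c['attitude']);T[:3,3]=c['position']
    c['T']=T; return c
def cloud(c):
    d=c['range_z'];v,u=np.indices(d.shape)
    p=np.stack([(u-c['cx'])/c['fx']*d,-(v-c['cy'])/c['fy']*d,-d],-1)
    p=p@c['T'][:3,:3].T+c['T'][:3,3]; p[d<=0]=np.nan
    return p
def at(c,uv,P=None):
    P=cloud(c) if P is None else P
    u,v=np.round(uv).astype(int); u=np.clip(u,2,557);v=np.clip(v,2,417)
    return np.nanmedian(P[v-1:v+2,u-1:u+2].reshape(-1,3),0)
def ray(c,uv):
    d=np.array([(uv[0]-c['cx'])/c['fx'],-(uv[1]-c['cy'])/c['fy'],-1]); return c['T'][:3,3],c['T'][:3,:3]@d
def save(c,f): cv2.imwrite('pics/'+f,c['pixels'][:,:,::-1])
E
python3 - <<'E'
from h import *
np.set_printoptions(precision=4,suppress=True)
s=r.get_state();print(s)
for n in ['scene','top']:
    c=cam(n);save(c,n+'0.png');P=cloud(c);print(n,{k:c[k] for k in c if k not in('pixels','range_z')})
    for o in ['bay','bay_floor','collet_mouth','clamp_hinge','clamp_handle','cartridge_centre','breather_head','breather_tip','stand_top','pot','milk_bottle','stapler','spray','stamp','monitor_corner','scanner_holder_top']:
        for t in r.tip_of(o,n)[:3]: print(o,round(t['conf'],2),np.round(t['at'],1),at(c,t['at'],P))
E
```

```text
pics
{'time_s': 0.0, 'joints': array([ 79.6478,  20.5891,   0.6342,  -0.0177, -70.1361, -16.5069]), 'qd': array([-0.0186,  0.0488, -0.0389, -0.046 , -0.019 ,  0.0225]), 'joint_torque': array([  0.0007, -58.2714,  29.3043,   6.9971,   0.0067,  -0.0002]), 'tcp_pos': array([0.3048, 0.6017, 0.2257]), 'eef_rot': array([179.908 ,  -0.0099, -26.8651]), 'contact_force': array([-0.2834, -0.8112,  0.467 ]), 'moment': array([-0.0183,  0.0454,  0.0263]), 'gripper_force': 0.0, 'gripper_width': 0.08742075592281269}
scene {'fx': 541.0079318691227, 'fy': 541.0079318691227, 'cx': 282.646875999235, 'cy': 205.46715364020673, 'position': array([-0.0838, -1.1905,  1.1753]), 'attitude': array([ 53.4813,   0.7411, -24.8523]), 'T': array([[ 0.9073,  0.2595, -0.3308, -0.0838],
       [-0.4202,  0.5356, -0.7325, -1.1905],
       [-0.0129,  0.8036,  0.595 ,  1.1753],
       [ 0.    ,  0.    ,  0.    ,  1.    ]])}
bay 0.57 [338.8 281.4] [ 0.5249 -0.2303  0.066 ]
bay_floor 0.98 [344.3 288.4] [ 0.5006 -0.2941  0.1078]
collet_mouth 0.73 [334.  299.3] [ 0.4648 -0.3053  0.0924]
clamp_hinge 0.95 [348.5 260.6] [ 0.527
[... 2106 characters left out ...]
ather_head 0.45 [242.5 242.5] [0.4152 0.2343 0.15  ]
breather_tip 0.71 [241.7 243.5] [0.4152 0.2393 0.1193]
breather_tip 0.5 [208.7 211.9] [0.515  0.3457 0.061 ]
stand_top 0.72 [246.5 240.5] [0.426  0.227  0.1276]
milk_bottle 0.71 [407.2 216.9] [ 0.5133 -0.2547  0.0563]
milk_bottle 0.57 [189.4 255.4] [0.3795 0.3879 0.1152]
stapler 0.97 [364.4 265.2] [ 0.3667 -0.1237  0.0467]
stapler 0.56 [428.9 233.8] [ 0.4611 -0.3156  0.0674]
stapler 0.35 [427.6 193.3] [ 0.5294 -0.2501  0.3009]
spray 0.54 [266.  212.3] [0.5258 0.1745 0.0345]
stamp 0.61 [150.5 203.8] [0.5373 0.5266 0.0666]
monitor_corner 0.89 [372.1 162.9] [ 0.6864 -0.1526  0.042 ]
scanner_holder_top 0.74 [266.6 210.7] [0.5291 0.1715 0.0348]
```

View pics/scene0.png

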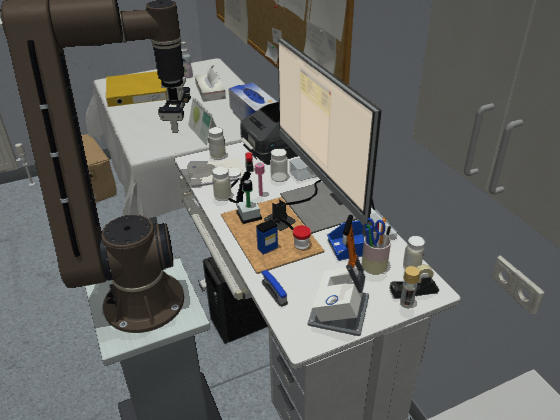

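View pics/top0.png

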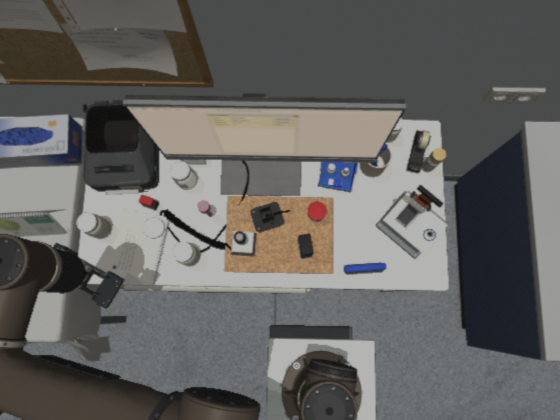

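The scene picture shows the dock at (340,295), clamp standing up at (350,240), the cartridge at (266,237), the breather in its stand at (248,195) and the pink look-alike at (260,175). In the top picture the cartridge is at (306,245), the breather at (240,238) and the dock at (408,220), turned about 40 degrees.

```bash
cat >> h.py <<'E'
np.set_printoptions(precision=4,suppress=True)
def tcpT():
    s=r.get_state();return rot(s['eef_rot']),np.array(s['tcp_pos'])
def jog(p,Rt,start=None):
    R0,p0=tcpT() if start is None else start
    t=R0.T@(np.array(p)-p0)/0.5; d=R.from_matrix(R0.T@Rt).as_rotvec(degrees=True)/360
    print('travel',np.round(t,4).tolist(),'dr',np.round(d,4).tolist())
def down(yaw): return rot([180,0,yaw])
E
python3 - <<'E'
from h import *
c=cam('wrist');print(np.array(c['hand_eye']),c['fx'])
H=np.array(c['hand_eye'])
# overlook both parts: aim optical axis
for yaw in (-90,0,90,180):
    Rt=down(yaw); print(yaw,Rt@H[:3,3],Rt@H[:3,:3]@[0,0,-1], Rt@H[:3,:3]@[1,0,0])
jog([0.40,0.14,0.33],down(0));jog([0.40,0.14,0.33],down(-90));jog([0.40,0.14,0.33],down(180))
# dock plane from both fixed cams
for n in('scene','top'):
    c=cam(n);P=cloud(c).reshape(-1,3)
    m=(abs(P[:,0]-.5)<.1)&(abs(P[:,1]+.28)<.1)&(P[:,2]>.02)&(P[:,2]<.13);Q=P[m];rng=np.random.default_rng(0);b=0
    for _ in range(2000):
        a=Q[rng.choice(len(Q),3)];nn=np.cross(a[1]-a[0],a[2]-a[0]);l=np.linalg.norm(nn)
        if l<1e-5: continue
        nn/=l*np.sign(nn[2]);
        if abs(nn[2]-np.cos(np.radians(25)))>.03: continue
        k=(abs((Q-a[0])@nn)<.003).sum()
        if k>b:b=k;best=(nn,a[0])
    q=Q[abs((Q-best[1])@best[0])<.004];print(n,b,len(Q),best[0],q.mean(0),'yaw',np.degrees(np.arctan2(-best[0][1],-best[0][0])))
E
```

```text
[[ 0.0011  0.96    0.2801  0.0762]
 [ 1.     -0.001  -0.0005  0.0005]
 [-0.0002  0.2801 -0.96   -0.1587]
 [ 0.      0.      0.      1.    ]] 313.1918418669765
-90 [-0.0005 -0.0762  0.1587] [-0.0005  0.2801 -0.96  ] [-1.     -0.0011  0.0002]
0 [ 0.0762 -0.0005  0.1587] [-0.2801 -0.0005 -0.96  ] [ 0.0011 -1.      0.0002]
90 [0.0005 0.0762 0.1587] [ 0.0005 -0.2801 -0.96  ] [1.     0.0011 0.0002]
180 [-0.0762  0.0005  0.1587] [ 0.2801  0.0005 -0.96  ] [-0.0011  1.      0.0002]
travel [0.5872, 0.7387, -0.2069] dr [0.0, 0.0, -0.0746]
travel [0.5872, 0.7387, -0.2069] dr [0.0, 0.0, 0.1754]
travel [0.5872, 0.7387, -0.2069] dr [0.0, -0.0, 0.4254]
scene 916 2237 [-0.3232  0.2805  0.9038] [ 0.4832 -0.2781  0.0954] yaw -40.95729949114909
top 1033 1946 [-0.3091  0.2671  0.9128] [ 0.4855 -0.2723  0.0936] yaw -40.828772732694375
```

Call:
jog_arm:
  travel:
    - [0.03, 0.03, -0.03]
    - [0.12, 0.15, -0.05]
    - [0.24, 0.3, -0.07]
    - [0.36, 0.45, -0.07]
    - [0.47, 0.6, -0.07]
    - [0.59, 0.75, -0.07]
    - [0.59, 0.75, -0.07]
    - [0.59, 0.75, -0.07]
    - [0.59, 0.75, -0.07]
    - [0.59, 0.75, -0.07]
  dr:
    - [0, 0, 0.025]
    - [0, 0, 0.053]
    - [0, 0, 0.081]
    - [0, 0, 0.109]
    - [0, 0, 0.137]
    - [0, 0, 0.165]
    - [0, 0, 0.193]
    - [0, 0, 0.221]
    - [0, 0, 0.249]
    - [0, 0, 0.277]
  claw: [1, 1, 1, 1, 1, 1, 1, 1, 1, 1]

```text
time_s: 3.1
tcp_pos: [0.3989, 0.1327, 0.262]
eef_rot: [-180.0, 0.1, -127.1]
contact_force: [-0.8, 1.1, -0.3]
gripper_width: 0.0874
gripper_force: 0.0
```

Call:
jog_arm:
  travel:
    - [0, 0, 0]
    - [0, 0, 0]
    - [0, 0, 0]
    - [0, 0, 0]
    - [0, 0, 0]
    - [0, 0, 0]
    - [0, 0, 0]
    - [0, 0, 0]
    - [0, 0, 0]
    - [0, 0, 0]
  dr:
    - [0, 0, 0.028]
    - [0, 0, 0.056]
    - [0, 0, 0.084]
    - [0, 0, 0.112]
    - [0, 0, 0.14]
    - [0, 0, 0.148]
    - [0, 0, 0.148]
    - [0, 0, 0.148]
    - [0, 0, 0.148]
    - [0, 0, 0.148]
  claw: [1, 1, 1, 1, 1, 1, 1, 1, 1, 1]

```text
time_s: 4.35
tcp_pos: [0.3987, 0.1343, 0.2616]
eef_rot: [180.0, 0.0, -179.8]
contact_force: [0.4, -0.3, -0.6]
gripper_width: 0.0879
gripper_force: 0.0
```

```bash
python3 - <<'E'
from h import *
s=r.get_state();print(s['time_s'],s['tcp_pos'],s['eef_rot'],s['joints'])
c=cam('wrist');save(c,'w1.png');P=cloud(c);np.save('w1.npy',P);np.save('w1c.npy',c['pixels'])
for o in ['cartridge_centre','breather_head','breather_tip','stand_top']:
    for t in r.tip_of(o,'wrist')[:3]: print(o,round(t['conf'],2),np.round(t['at'],1),at(c,t['at'],P))
    if o!='stand_top':
     for g in r.regions_of(o,'wrist')[:3]:
        q=P[g['pixels']];q=q[np.isfinite(q).all(1)];z=np.percentile(q[:,2],97);tp=q[q[:,2]>z-.006]
        print('  reg',round(g['conf'],2),g['extent'],len(q),'ztop',z,'top mean',tp.mean(0),cv2.minAreaRect((tp[:,:2]*1000).astype(np.float32)))
E
```

```text
4.35 [0.3987 0.1343 0.2616] [ 179.999     0.001  -179.8416] [  45.7372   -5.8688  -25.7467   -0.      -70.1207 -135.5788]
cartridge_centre 0.8 [204.9 202.6] [0.4089 0.0591 0.1095]
  reg 0.66 [173.2, 169.0, 232.3, 240.0] 2992 ztop 0.11063302144116245 top mean [0.4186 0.0536 0.1093] ((420.179443359375, 53.06782913208008), (59.78824234008789, 35.81449890136719), 10.61923599243164)
breather_head 0.91 [389.1 234.2] [0.4245 0.2343 0.1554]
  reg 0.92 [361.1, 204.6, 414.5, 253.6] 1498 ztop 0.1556727970948019 top mean [0.4272 0.2413 0.1544] ((418.0557861328125, 222.16064453125), (79.2238540649414, 27.908977508544922), 62.93802261352539)
  reg 0.6 [427.8, 258.5, 429.3, 270.6] 75 ztop 0.02608565549854435 top mean [0.5209 0.3459 0.0231] ((521.5283203125, 346.18133544921875), (3.5735716819763184, 11.022027969360352), 84.20805358886719)
breather_tip 0.65 [390.4 234.3] [0.4245 0.2355 0.1553]
breather_tip 0.63 [ 78.9 148.4] [ 0.3598 -0.1004  0.0461]
breather_tip 0.6 [359.  202.5] [0.4222 0.2323 0.0545]
  reg 0.73 [358.6, 201.9, 414.0, 254.8] 1425 ztop 0.15571822935356835 top mean [0.4267 0.2411 0.1548] ((417.2061462402344, 221.41561889648438), (78.50968933105469, 27.296405792236328), 62.64984130859375)
stand_top 0.88 [362.  208.8] [0.4294 0.2351 0.0598]
stand_top 0.26 [200.  264.1] [0.5054 0.0343 0.0523]
```

View pics/w1.png

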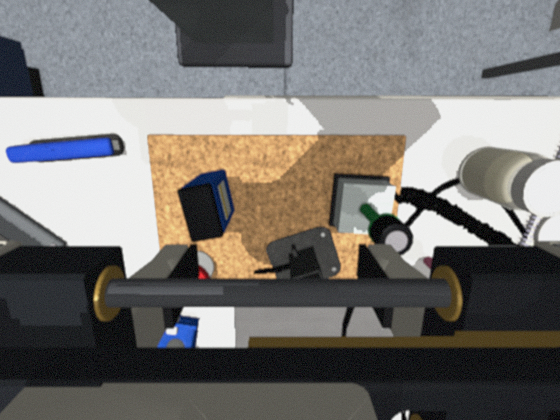

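The wrist picture shows the cartridge's black top at (208,205), the breather's head at (390,235) over the stand (360,205), and the scanner holder at (305,255). The top of the cartridge measures 59.8 x 35.8 mm, turned 10.6 degrees.

```bash
python3 - <<'E'
from h import *
jog([.4202,.0531,.15],down(-169.4));jog([.4202,.0531,.065],down(-169.4))
P=np.load('w1.npy').reshape(-1,3);C=np.load('w1c.npy').reshape(-1,3)
m=(np.hypot(P[:,0]-.427,P[:,1]-.241)<.04)&(P[:,2]>.15);q=P[m];print(len(q),cv2.minEnclosingCircle((q[:,:2]*1e3).astype(np.float32)),q.mean(0),np.median(q,0))
m=(np.hypot(P[:,0]-.427,P[:,1]-.235)<.06)&(abs(P[:,2]-.054)<.006);q=P[m];print(len(q),cv2.minAreaRect((q[:,:2]*1e3).astype(np.float32)))
E
```

```text
travel [-0.0425, -0.1625, 0.2231] dr [0.0, 0.0, -0.0291]
travel [-0.0425, -0.1625, 0.3931] dr [0.0, 0.0, -0.0291]
872 ((422.0020751953125, 231.6807403564453), 29.540189743041992) [0.4257 0.2393 0.1678] [0.4263 0.2412 0.1545]
2012 ((431.0574645996094, 241.6458740234375), (63.02268981933594, 62.47514724731445), 87.3740234375)
```

Call:
jog_arm:
  travel:
    - [-0.02, -0.08, 0.04]
    - [-0.042, -0.16, 0.1]
    - [-0.042, -0.162, 0.18]
    - [-0.042, -0.162, 0.26]
    - [-0.042, -0.162, 0.32]
    - [-0.042, -0.162, 0.37]
    - [-0.042, -0.162, 0.393]
    - [-0.042, -0.162, 0.393]
    - [-0.042, -0.162, 0.393]
    - [-0.042, -0.162, 0.393]
  dr:
    - [0, 0, -0.015]
    - [0, 0, -0.029]
    - [0, 0, -0.029]
    - [0, 0, -0.029]
    - [0, 0, -0.029]
    - [0, 0, -0.029]
    - [0, 0, -0.029]
    - [0, 0, -0.029]
    - [0, 0, -0.029]
    - [0, 0, -0.029]
  claw: [1, 1, 1, 1, 1, 1, 1, 1, 0.3, 0.3]
  newtons: 35

```text
time_s: 6.0
tcp_pos: [0.4205, 0.0537, 0.0659]
eef_rot: [180.0, 0.1, -169.4]
contact_force: [-0.3, -0.4, 0.3]
gripper_width: 0.0732
gripper_force: 0.0
```

Call:
jog_arm:
  travel:
    - [0, 0, 0]
    - [0, 0, 0]
    - [0, 0, 0]
    - [0, 0, -0.05]
    - [0, 0, -0.15]
    - [0, 0, -0.25]
    - [0, 0, -0.35]
    - [0, 0, -0.45]
    - [0, 0, -0.5]
    - [0, 0, -0.5]
  dr:
    - [0, 0, 0]
    - [0, 0, 0]
    - [0, 0, 0]
    - [0, 0, 0]
    - [0, 0, 0]
    - [0, 0, 0]
    - [0, 0, 0]
    - [0, 0, 0]
    - [0, 0, 0]
    - [0, 0, 0]
  claw: [0.3, 0.3, 0.3, 0.3, 0.3, 0.3, 0.3, 0.3, 0.3, 0.3]
  newtons: 35

```text
time_s: 7.25
tcp_pos: [0.4204, 0.0537, 0.3164]
eef_rot: [179.9, 0.2, -169.4]
contact_force: [0.5, 0.0, -3.9]
gripper_width: 0.0361
gripper_force: 35.0
```

```bash
cat >> h.py <<'E'
def bayR(yaw): return R.from_euler('ZY',[yaw,-25],degrees=True).as_matrix()
def toolR(B): return np.stack([-B[:,0],B[:,1],-B[:,2]],1)
E
python3 - <<'E'
from h import *
B=bayR(-40.9)
for n,pl in(('top',[.4855,-.2723,.0936]),('scene',[.4832,-.2781,.0954])):
    c=cam(n)
    for o,h in(('bay',0),('bay_floor',-.04),('collet_mouth',0),('clamp_hinge',.056)):
        for t in r.tip_of(o,n)[:2]:
            p,d=ray(c,t['at']);k=((np.array(pl)-p)@B[:,2]+h)/(d@B[:,2]);X=p+k*d
            print(n,o,round(t['conf'],2),X, 'bay0:',X-B@[0,-.085 if 'coll' in o else 0,h]-(B@[.062,0,0] if 'hinge' in o else 0))
E
```

```text
top bay 0.98 [ 0.511  -0.2418  0.0933] bay0: [ 0.511  -0.2418  0.0933]
top bay_floor 0.67 [ 0.5201 -0.2592  0.0577] bay0: [ 0.5074 -0.2481  0.0939]
top collet_mouth 0.94 [ 0.4481 -0.3157  0.0937] bay0: [ 0.5038 -0.2515  0.0937]
scene bay 0.7 [ 0.5045 -0.244   0.0925] bay0: [ 0.5045 -0.244   0.0925]
scene bay_floor 0.9 [ 0.5218 -0.2581  0.0588] bay0: [ 0.509  -0.2471  0.095 ]
scene collet_mouth 0.93 [ 0.4549 -0.3078  0.0945] bay0: [ 0.5105 -0.2435  0.0945]
scene clamp_hinge 0.89 [ 0.542  -0.267   0.1745] bay0: [ 0.5174 -0.2457  0.0975]
```

```bash
python3 - <<'E'
from h import *
B=bayR(-40.9);o=np.array([.508,-.247,.094])
p=o+B@[-.03,-.08,.15];print(p);jog(p,toolR(B))
E
```

```text
[ 0.3872 -0.2482  0.2173]
travel [0.1748, -0.5807, 0.1951] dr [0.0311, -0.0648, 0.1407]
```

Call:
jog_arm:
  travel:
    - [0.03, -0.08, 0]
    - [0.06, -0.18, 0.0]
    - [0.09, -0.28, 0.02]
    - [0.12, -0.38, 0.05]
    - [0.15, -0.48, 0.1]
    - [0.175, -0.58, 0.15]
    - [0.175, -0.58, 0.195]
    - [0.175, -0.58, 0.195]
    - [0.175, -0.58, 0.195]
    - [0.175, -0.58, 0.195]
  dr:
    - [0.005, -0.011, 0.023]
    - [0.01, -0.022, 0.047]
    - [0.015, -0.032, 0.07]
    - [0.021, -0.043, 0.094]
    - [0.026, -0.054, 0.117]
    - [0.0311, -0.0648, 0.1407]
    - [0.0311, -0.0648, 0.1407]
    - [0.0311, -0.0648, 0.1407]
    - [0.0311, -0.0648, 0.1407]
    - [0.0311, -0.0648, 0.1407]
  claw: [0.3, 0.3, 0.3, 0.3, 0.3, 0.3, 0.3, 0.3, 0.3, 0.3]

```text
time_s: 9.0
tcp_pos: [0.3884, -0.2472, 0.2189]
eef_rot: [179.9, 25.1, 139.1]
contact_force: [0.5, -0.9, -2.2]
gripper_width: 0.0358
gripper_force: 35.0
```

```bash
python3 - <<'E'
from h import *
s=r.get_state();print(s['time_s'],s['tcp_pos'],s['eef_rot'],s['joints'],s['contact_force'])
c=cam('wrist');save(c,'w2.png');P=cloud(c);np.save('w2.npy',P);np.save('w2c.npy',c['pixels'])
B=bayR(-40.9);o=np.array([.508,-.247,.094]);L=(P-o)@B
m=(L[...,0]<.05)&(L[...,0]>-.05)&(abs(L[...,1]+.03)<.075)&(abs(L[...,2])<.012)
q=P[m];q=q[abs(L[m][:,2]-np.median(L[m][:,2]))<.004];n=np.linalg.svd(q-q.mean(0))[2][2];n*=np.sign(n[2])
print(len(q),n,'tilt',np.degrees(np.arccos(n[2])),'yaw',np.degrees(np.arctan2(-n[1],-n[0])),'zoff',np.median((q-o)@n))
for nm in ['bay','bay_floor','collet_mouth','clamp_hinge','clamp_handle']:
    for t in r.tip_of(nm,'wrist')[:2]:
        h={'bay_floor':-.04,'clamp_hinge':.056}.get(nm,0);p,d=ray(c,t['at']);k=((q.mean(0)-p)@n+h)/(d@n)
        print(nm,round(t['conf'],2),np.round(t['at'],1),(p+k*d-o)@B,(at(c,t['at'],P)-o)@B)
E
```

```text
9.0 [ 0.3884 -0.2472  0.2189] [179.8575  25.1145 139.118 ] [   5.0367  -16.3194  -55.0784   30.2374  -37.0134 -158.003 ] [ 0.491  -0.8739 -2.1717]
4813 [-0.3163  0.2727  0.9086] tilt 24.681798632310695 yaw -40.76322070730458 zoff 0.0002270200938468077
bay 0.87 [357.6 222.9] [0.0032 0.0056 0.0001] [ 0.0166  0.0169 -0.0392]
bay_floor 0.86 [345.3 210.6] [ 0.0019  0.0011 -0.0399] [ 0.0026  0.0007 -0.039 ]
```

View pics/w2.png

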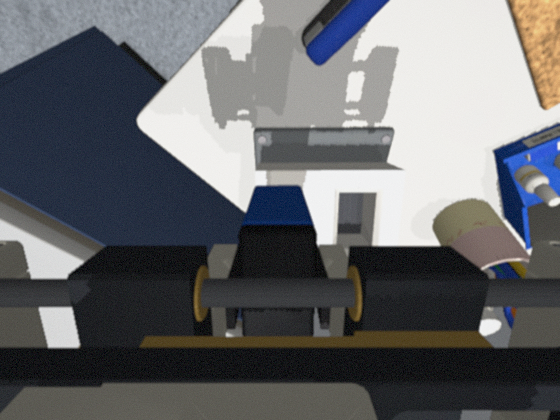

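```bash
cat > bayfit.py <<'E'
from h import *
def fit(P,o,yaw):
    B=bayR(yaw);L=(P-o)@B;f=L[np.isfinite(L).all(-1)]
    t=f[abs(f[:,2])<.004]
    for x0 in np.arange(-.05,.055,.01):
        a=t[(abs(t[:,0]-x0)<.005)&(t[:,1]>-.12)&(t[:,1]<.06)]
        ys=np.sort(a[:,1]);
        if len(ys)<5: continue
        g=np.diff(ys);k=[(round(ys[i]*1e3,1),round(ys[i+1]*1e3,1)) for i in np.where(g>.006)[0]]
        print('x',round(x0*1e3),'y',np.round(ys[[0,-1]]*1e3,1),'gaps',k)
    for y0 in np.arange(-.1,.05,.01):
        a=t[(abs(t[:,1]-y0)<.005)&(abs(t[:,0])<.07)];xs=np.sort(a[:,0])
        if len(xs)<5: continue
        g=np.diff(xs);k=[(round(xs[i]*1e3,1),round(xs[i+1]*1e3,1)) for i in np.where(g>.006)[0]]
        print('y',round(y0*1e3),'x',np.round(xs[[0,-1]]*1e3,1),'gaps',k)
E
python3 - <<'E'
from bayfit import *
o=np.array([.508,-.247,.0942]);fit(np.load('w2.npy'),o,-40.8)
# scene/top cloud for clamp
for n in('scene','top'):
    c=cam(n);L=(cloud(c).reshape(-1,3)-o)@bayR(-40.8);C=c['pixels'].reshape(-1,3).astype(int)
    m=(abs(L[:,1])<.05)&(L[:,2]>.08)&(L[:,2]<.2)&(L[:,0]>.03)&(L[:,0]<.18);q=L[m]
    print(n,len(q));
    for a in np.arange(.08,.2,.015):
        k=q[abs(q[:,2]-a)<.0075]
        if len(k)>3: print(round(a,3),np.percentile(k[:,0],[5,50,95]),np.percentile(k[:,1],[5,95]))
E
```

```text
x -50 y [-100.7   49.2] gaps []
x -40 y [-100.9   48.9] gaps []
x -30 y [-53.4  49.2] gaps []
x -20 y [-50.   49.4] gaps [(np.float64(-15.6), np.float64(23.4))]
x -10 y [-45.8  49.5] gaps [(np.float64(-15.8), np.float64(23.5))]
x 0 y [-42.5  49.6] gaps [(np.float64(-16.2), np.float64(23.5))]
x 10 y [-38.9  49.3] gaps [(np.float64(-15.7), np.float64(23.5))]
x 20 y [-36.5  49.4] gaps [(np.float64(-16.3), np.float64(24.0))]
x 30 y [-35.   49.2] gaps [(np.float64(-16.2), np.float64(-5.1)), (np.float64(-1.8), np.float64(24.6))]
x 40 y [-4.2 -1.7] gaps []
y -100 x [-52.9 -37.6] gaps []
y -90 x [-52.9 -38.4] gaps []
y -80 x [-52.8 -38.5] gaps []
y -70 x [-53.2 -38.3] gaps []
y -60 x [-53.1 -37.6] gaps []
y -50 x [-53.2 -12.1] gaps []
y -40 x [-53.2  25.6] gaps []
y -30 x [-53.2  28.2] gaps []
y -20 x [-53.3  27.1] gaps []
y -10 x [-53.4  35. ] gaps [(np.float64(-30.3), np.float64(35.0))]
y 0 x [-53.4  38.5] gaps [(np.float64(-30.3), np.float64(34.1))]
y 10 x [-53.4 -30.2] gaps []
y 20 x [-53.5  27.3] gaps [(np.float64(16.6), np.float64(22.7))]
y 30 x [-53.6  27.9] gaps []
y 40 x [-53.6  27.1] gaps []
y 50 x [-53.6  27. ] gaps []
scene 311
0.08 [0.0721 0.081  0.0833] [-0.0153  0.0086]
0.095 [0.0769 0.0843 0.0877] [-0.0155  0.0152]
0.11 [0.0766 0.0866 0.0905] [-0.0151  0.0121]
0.125 [0.0766 0.0903 0.0957] [-0.0168  0.0106]
0.14 [0.0885 0.096  0.0994] [-0.0176  0.0137]
0.155 [0.0901 0.0993 0.103 ] [-0.0163  0.0111]
0.17 [0.0956 0.1058 0.1089] [-0.0336  0.0289]
0.185 [0.095  0.1023 0.1081] [-0.0326  0.0366]
top 269
0.125 [0.0734 0.0781 0.0832] [-0.0103  0.0175]
0.14 [0.0833 0.0855 0.0867] [-0.0073  0.0166]
0.155 [0.0875 0.0892 0.0908] [-0.0111  0.0177]
0.17 [0.0927 0.1037 0.1079] [-0.0288  0.0373]
0.185 [0.0942 0.1004 0.1063] [-0.0308  0.0374]
```

```bash
python3 - <<'E'
from bayfit import *
P=np.load('w2.npy');R0,p0=tcpT();L=(P-p0)@R0;C=np.load('w2c.npy')
q=L[185:245,235:330].reshape(-1,3);q=q[np.isfinite(q).all(1)]
k=q[(abs(q[:,1])<.03)&(q[:,2]<.07)&(q[:,2]>-.06)]
for a in np.arange(-.05,.07,.01):
    m=k[abs(k[:,2]-a)<.005]
    if len(m)>5: print(round(a,3),len(m),'x',np.percentile(m[:,0],[5,50,95]),'y',np.percentile(m[:,1],[2,98]))
o=np.array([.508,-.247,.0942])+bayR(-40.5)@[.0016,.0038,0];print(o)
fit(P,o,-40.5)
E
```

```text
-0.03 1401 x [0.0192 0.023  0.026 ] y [-0.0161  0.0175]
-0.02 410 x [0.0245 0.0257 0.0263] y [-0.0157  0.0171]
-0.01 515 x [0.0247 0.026  0.0264] y [-0.016   0.0184]
0.0 346 x [0.0254 0.026  0.0263] y [-0.0158  0.0174]
0.01 281 x [0.0254 0.026  0.0263] y [-0.0155  0.0175]
0.02 257 x [0.0254 0.0259 0.0262] y [-0.0154  0.0173]
0.03 207 x [0.0253 0.0259 0.0262] y [-0.0155  0.0172]
0.04 177 x [0.0251 0.0258 0.0261] y [-0.0157  0.0174]
0.05 169 x [0.0253 0.0258 0.026 ] y [-0.0155  0.0175]
0.06 143 x [0.0253 0.0258 0.026 ] y [-0.0155  0.0172]
[ 0.5116 -0.2451  0.0949]
x -50 y [-104.4   45.6] gaps []
x -40 y [-104.5   45.3] gaps []
x -30 y [-56.   45.7] gaps []
x -20 y [-52.7  45.7] gaps [(np.float64(-19.4), np.float64(20.2))]
x -10 y [-49.4  45.8] gaps [(np.float64(-19.6), np.float64(19.7))]
x 0 y [-46.   45.5] gaps [(np.float64(-20.0), np.float64(19.7))]
x 10 y [-42.6  45.5] gaps [(np.float64(-19.6), np.float64(19.7))]
x 20 y [-40.4  45.5] gaps [(np.float64(-20.2), np.float64(20.5))]
x 30 y [-38.8  45.2] gaps [(np.float64(-38.8), np.float64(-21.3)), (np.float64(-20.2), np.float64(-9.1)), (np.float64(-5.7), np.float64(21.0))]
x 40 y [-8.2 -5.8] gaps []
y -100 x [-55.  -39.7] gaps []
y -90 x [-54.9 -40.4] gaps []
y -80 x [-55.2 -40.4] gaps []
y -70 x [-55.  -40.1] gaps []
y -60 x [-55. -33.] gaps []
y -50 x [-55.   -2.2] gaps []
y -40 x [-55.   26.4] gaps []
y -30 x [-55.   24.2] gaps []
y -20 x [-55.   25.4] gaps []
y -10 x [-55.1  36.9] gaps [(np.float64(-32.0), np.float64(32.5))]
y 0 x [-55.  -31.9] gaps []
y 10 x [-55.  -31.8] gaps []
y 20 x [-55.   26.4] gaps []
y 30 x [-55.1  25.9] gaps []
y 40 x [-55.1  25.7] gaps []
y 50 x [-54.9  25.3] gaps [(np.float64(-42.1), np.float64(-35.7)), (np.float64(-32.6), np.float64(-26.0)), (np.float64(-3.9), np.float64(3.8)), (np.float64(5.8), np.float64(13.2))]
```

```bash
python3 - <<'E'
from h import *
P=np.load('w1.npy').reshape(-1,3);Rd=down(-169.4);L=(P-[.4205,.0537,.0659])@Rd
k=L[np.isfinite(L).all(1)&(abs(L[:,0])<.05)&(abs(L[:,1])<.05)]
for a in np.arange(-.05,.05,.01):
    m=k[abs(k[:,2]-a)<.005]
    if len(m)>5: print(round(a,3),len(m),'x',np.percentile(m[:,0],[1,5,50,95,99]),'y',np.percentile(m[:,1],[1,5,95,99]))
E
```

```text
-0.05 37 x [-0.0246 -0.0235 -0.0049  0.0248  0.0267] y [-0.0151 -0.014   0.0138  0.014 ]
-0.04 1911 x [-0.0283 -0.0254  0.0024  0.0283  0.0301] y [-0.018  -0.0162  0.0164  0.017 ]
-0.03 168 x [-0.0268 -0.0228  0.0142  0.0302  0.0304] y [-0.0152 -0.0103  0.017   0.0172]
-0.02 159 x [-0.0267 -0.0239  0.0123  0.0303  0.0303] y [-0.0149 -0.0096  0.0171  0.0173]
-0.01 151 x [-0.0261 -0.0222  0.0128  0.0302  0.0303] y [-0.0147 -0.0097  0.0174  0.0176]
0.0 117 x [-0.0266 -0.0231  0.0143  0.0302  0.0303] y [-0.0134 -0.0101  0.0175  0.0176]
0.01 122 x [-0.0277 -0.024   0.0131  0.0302  0.0303] y [-0.015  -0.0098  0.0174  0.0175]
0.02 101 x [-0.0254 -0.0234  0.0145  0.0302  0.0303] y [-0.0146 -0.0112  0.0174  0.0176]
0.03 103 x [-0.0258 -0.0234  0.0152  0.0303  0.0303] y [-0.0152 -0.0099  0.0171  0.0172]
0.04 95 x [-0.0261 -0.0231  0.0126  0.0303  0.0304] y [-0.0144 -0.0101  0.017   0.0171]
```

```bash
python3 - <<'E'
from h import *
P=np.load('w2.npy');R0,p0=tcpT();L=(P-p0)@R0
q=L[180:245,235:330].reshape(-1,3);q=q[np.isfinite(q).all(1)]
k=q[(abs(q[:,1])<.02)&(q[:,2]<.07)&(q[:,2]>-.06)]
t=k[(k[:,0]<.0235)&(k[:,2]<-.02)];print('top z',np.percentile(t[:,2],[5,50,95]))
f=k[(k[:,2]>-.02)&(k[:,0]>.02)&(abs(k[:,1])<.014)];A=np.c_[f[:,1:],np.ones(len(f))];print('front x=a y+b z+c',np.linalg.lstsq(A,f[:,0],rcond=None)[0])
A=np.c_[t[:,:2],np.ones(len(t))];print('top z= ',np.linalg.lstsq(A,t[:,2],rcond=None)[0])
o=np.array([.5116,-.2451,.0949]);B=bayR(-40.5)
for z in(.12,.085,.03):jog(o+B@[-.004,-.001,z],toolR(B))
E
```

```text
top z [-0.0297 -0.0287 -0.0273]
front x=a y+b z+c [0.0029 0.0013 0.0258]
top z=  [-0.0375 -0.0059 -0.0278]
travel [-0.0555, 0.1639, 0.0608] dr [-0.0003, 0.0001, -0.001]
travel [-0.0555, 0.164, 0.1308] dr [-0.0003, 0.0001, -0.001]
travel [-0.0554, 0.1643, 0.2408] dr [-0.0003, 0.0001, -0.001]
```

Call:
jog_arm:
  travel:
    - [-0.02, 0.06, 0.0]
    - [-0.04, 0.12, 0.02]
    - [-0.0555, 0.164, 0.06]
    - [-0.0555, 0.164, 0.1]
    - [-0.0555, 0.164, 0.13]
    - [-0.0555, 0.164, 0.13]
    - [-0.0555, 0.164, 0.13]
    - [-0.0555, 0.164, 0.13]
    - [-0.0555, 0.164, 0.13]
    - [-0.0555, 0.164, 0.13]
  dr:
    - [0, 0, -0.001]
    - [0, 0, -0.001]
    - [0, 0, -0.001]
    - [0, 0, -0.001]
    - [0, 0, -0.001]
    - [0, 0, -0.001]
    - [0, 0, -0.001]
    - [0, 0, -0.001]
    - [0, 0, -0.001]
    - [0, 0, -0.001]
  claw: [0.3, 0.3, 0.3, 0.3, 0.3, 0.3, 0.3, 0.3, 0.3, 0.3]

```text
time_s: 10.65
tcp_pos: [0.4808, -0.2201, 0.1709]
eef_rot: [-179.9, 25.1, 139.5]
contact_force: [0.6, 0.2, -1.6]
gripper_width: 0.0353
gripper_force: 35.0
```

```bash
python3 - <<'E'
from bayfit import *
s=r.get_state();print(s['time_s'],s['joints'],s['contact_force'])
c=cam('wrist');save(c,'w3.png');P=cloud(c);o=np.array([.5116,-.2451,.0949]);B=bayR(-40.5)
fit(P,o,-40.5)
R0,p0=tcpT();print('tcp bay',(p0-o)@B);L=(P-p0)@R0
q=L[150:250,235:330].reshape(-1,3);q=q[np.isfinite(q).all(1)];k=q[(abs(q[:,1])<.03)&(q[:,0]>.02)&(q[:,0]<.032)]
for a in np.arange(-.05,.07,.02):
    m=k[abs(k[:,2]-a)<.01]
    if len(m)>5: print(round(a,3),len(m),'x',np.percentile(m[:,0],[5,50,95]),'y',np.percentile(m[:,1],[2,98]))
jog(o+B@[-.004,-.001,.03],toolR(B))
E
```

```text
10.65 [   3.9059   -3.5333  -55.7405   43.1886  -25.7689 -171.8398] [ 0.5987  0.1898 -1.5931]
x -50 y [-104.7   45.6] gaps []
x -40 y [-104.9   45.4] gaps []
x -30 y [-104.7   45.3] gaps []
x -20 y [-104.8   45.5] gaps [(np.float64(-20.4), np.float64(20.0))]
x -10 y [-104.5   45.5] gaps [(np.float64(-24.3), np.float64(21.8))]
x 0 y [-104.7   45.1] gaps [(np.float64(-91.8), np.float64(-77.0)), (np.float64(-27.8), np.float64(25.0))]
x 10 y [-104.5   45.6] gaps [(np.float64(-31.4), np.float64(28.5))]
x 20 y [-104.7   45.2] gaps [(np.float64(-34.2), np.float64(31.5))]
x 30 y [-60.9 -35.5] gaps [(np.float64(-56.3), np.float64(-35.5))]
y -100 x [-54.8  24.6] gaps []
y -90 x [-54.8  24.8] gaps []
y -80 x [-54.8  24.4] gaps []
y -70 x [-54.8  24.4] gaps []
y -60 x [-54.9  32.8] gaps []
y -50 x [-54.8  23.5] gaps []
y -40 x [-54.8  25.4] gaps []
y -30 x [-54.8  22.3] gaps [(np.float64(13.0), np.float64(19.5))]
y -20 x [-54.9 -14.1] gaps []
y -10 x [-54.8 -32.2] gaps []
y 0 x [-54.8 -32.1] gaps []
y 10 x [-54.9 -32.1] gaps []
y 20 x [-54.9  -5.9] gaps []
y 30 x [-54.9  24.8] gaps []
y 40 x [-54.8  23.6] gaps []
y 50 x [-54.6  23. ] gaps [(np.float64(-35.4), np.float64(-28.6)), (np.float64(-20.8), np.float64(-14.7)), (np.float64(-5.0), np.float64(2.2)), (np.float64(10.9), np.float64(17.1))]
tcp bay [-0.0039 -0.001   0.0855]
-0.03 1560 x [0.0205 0.0247 0.0272] y [-0.0171  0.0162]
-0.01 862 x [0.0255 0.0269 0.0273] y [-0.0169  0.0162]
0.01 584 x [0.0264 0.027  0.0273] y [-0.0167  0.0162]
0.03 424 x [0.0264 0.0269 0.0272] y [-0.0167  0.0162]
0.05 338 x [0.0264 0.0268 0.0271] y [-0.0168  0.0162]
travel [0.0003, 0.0002, 0.1111] dr [-0.0003, 0.0001, -0.0001]
```

View pics/w3.png

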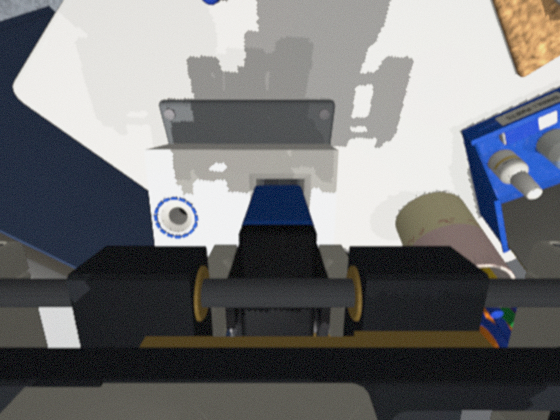

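The picture shows the cartridge's bottom at (282,190) centred over the bay mouth, with the collet at (177,215). Joints 6 and 3 are near their limits, so I'll fit the kinematics to predict them.

```bash
cat > kin.py <<'E'
import numpy as np
from scipy.spatial.transform import Rotation as R
from scipy.optimize import least_squares
S=[([79.6478,20.5891,.6342,-.0177,-70.1361,-16.5069],[.3048,.6017,.2257],[179.908,-.0099,-26.8651]),
([45.7372,-5.8688,-25.7467,0,-70.1207,-135.5788],[.3987,.1343,.2616],[179.999,.001,-179.8416]),
([5.0367,-16.3194,-55.0784,30.2374,-37.0134,-158.003],[.3884,-.2472,.2189],[179.8575,25.1145,139.118]),
([3.9059,-3.5333,-55.7405,43.1886,-25.7689,-171.8398],[.4808,-.2201,.1709],[-179.9,25.1,139.5])]
e=lambda a,d:R.from_euler(a,d,degrees=True).as_matrix()
LO=[-176.03,-82.01,-58.28,-173.87,-174.79,-173.66];HI=[176.03,121.73,71.71,95.51,-.11,173.66]
def fk(q,k,s4=-1,s6=-1):
    h,L2,L3,d0,d5,T,a3=k
    A=e('z',q[0]);p=A@[0,d0,h];A=A@e('y',q[1]);p=p+A@[0,0,L2];A=A@e('y',-q[2]);p=p+A@[L3,0,a3]
    A=A@e('x',s4*q[3]);p=p+A@[0,d5,0];A=A@e('y',-q[4]);p=p+A@[T,0,0];A=A@e('x',s6*q[5])
    return p,A
M=np.array([[0,0,1],[0,-1,0],[1,0,0.]]) # tool axes from flange: z_tool=x ; calibrated below
def off(s4,s6):
    q,_,o=S[0];return fk(q,[0]*7,s4,s6)[1].T@e('xyz',o)
if __name__=='__main__':
    for s4 in(1,-1):
        for s6 in(1,-1):
            O=off(s4,s6);er=[np.degrees(np.linalg.norm(R.from_matrix((fk(q,[0]*7,s4,s6)[1]@O).T@e('xyz',o)).as_rotvec())) for q,_,o in S]
            f=lambda k:np.concatenate([fk(q,k,s4,s6)[0]-p for q,p,_ in S]+[[1e-4*k[6],1e-4*k[3]]])
            m=least_squares(f,[.2,.6,.6,0,-.15,.3,0]);print(s4,s6,np.round(er,2),np.round(m.x,4),np.abs(m.fun).max())
E
python3 kin.py
```

```text
1 1 [  0.   121.87 129.6  132.21] [-0.2232  0.5447  0.441  -0.5048  0.3079 -0.0055  0.0934] 0.037927695131693334
1 -1 [0.000e+00 4.000e-02 6.047e+01 8.642e+01] [-0.2232  0.5447  0.441  -0.5048  0.3079 -0.0055  0.0934] 0.037927695131693334
-1 1 [  0.   121.86  77.01  49.36] [ 1.987e-01  6.016e-01  4.635e-01 -1.000e-04 -1.917e-01  3.780e-01
  1.000e-04] 3.97786588049176e-05
-1 -1 [0.   0.   0.   0.05] [ 1.987e-01  6.016e-01  4.635e-01 -1.000e-04 -1.917e-01  3.780e-01
  1.000e-04] 3.97786588049176e-05
```

```bash
cat >> kin.py <<'E'
K=[.1987,.6016,.4635,0,-.1917,.378,0];O=off(-1,-1)
def ik(p,Rt,q0):
    def f(q):
        a,A=fk(q,K);return np.r_[(a-p)*10,R.from_matrix((A@O).T@Rt).as_rotvec()]
    m=least_squares(f,q0,x_scale=10,diff_step=1e-6);return m.x,np.abs(m.fun).max()
def margin(q): return np.min(np.r_[q-LO,HI-np.array(q)])
E
python3 - <<'E'
from h import *;from kin import *
o=np.array([.5116,-.2451,.0949]);B=bayR(-40.5)
for name,flip in(('cam away',0),('cam clamp',180)):
    Rt=toolR(B)@e('z',flip)
    q=np.array(S[3][0]);
    if flip:q[5]+=180
    for z in(.12,.0855,.07,.05,.03,.02):
        q,er=ik(o+B@[-.004,-.001,z],Rt,q);print(name,z,np.round(q,1),round(er,5),round(margin(q),1))
E
```

```text
cam away 0.12 [   8.2   -7.3  -52.7   35.9  -32.7 -167.2] 0.0 5.6
cam away 0.0855 [   3.9   -3.5  -55.7   43.   -25.7 -171.6] 0.0 2.1
cam away 0.07 [   1.3   -1.8  -57.2   47.8  -22.4 -174.6] 0.0 -0.9
cam away 0.05 [  -3.3    0.5  -59.2   56.9  -17.8 -180.2] 0.0 -6.5
cam away 0.03 [ -10.8    2.7  -61.4   72.2  -12.7 -189.2] 0.0 -15.5
cam away 0.02 [ -16.7    3.8  -62.1   84.1   -9.9 -195.9] 0.0 -22.2
cam clamp 0.12 [  8.2  -7.3 -52.7  35.9 -32.7  12.8] 0.0 5.6
cam clamp 0.0855 [  3.9  -3.5 -55.7  43.  -25.7   8.4] 0.0 2.6
cam clamp 0.07 [  1.3  -1.8 -57.2  47.8 -22.4   5.4] 0.0 1.1
cam clamp 0.05 [ -3.3   0.5 -59.2  56.9 -17.8  -0.2] 0.0 -1.0
cam clamp 0.03 [-10.8   2.7 -61.4  72.2 -12.7  -9.2] 0.0 -3.1
cam clamp 0.02 [-16.7   3.8 -62.1  84.1  -9.9 -15.9] 0.0 -3.8
```

```bash
cat >> kin.py <<'E'
def allik(p,Rt,n=60,seed=0):
    g=np.random.default_rng(seed);sol=[]
    for _ in range(n):
        q,er=ik(p,Rt,g.uniform(LO,HI))
        q=(q+180)%360-180
        if er<1e-4 and margin(q)>0 and not any(np.abs(q-s).max()<1 for s in sol): sol.append(q)
    return sol
E
python3 - <<'E'
from h import *;from kin import *
o=np.array([.5116,-.2451,.0949]);B=bayR(-40.5)
for flip in(0,180):
  for z in(.03,.0855):
    for q in allik(o+B@[-.004,-.001,z],toolR(B)@e('z',flip)): print(flip,z,np.round(q,1),round(margin(q),1))
E
```

```text
0 0.0855 [   3.9   -3.5  -55.7   43.   -25.7 -171.6] 2.1
180 0.0855 [  3.9  -3.5 -55.7  43.  -25.7   8.4] 2.6
```

```bash
python3 - <<'E'
from h import *;from kin import *
o=np.array([.5116,-.2451,.0949]);B=bayR(-40.5)
for g in(.035,.045):
 for tau in(20,15,10,5,0):
  Bt=R.from_euler('ZY',[-40.5,-tau],degrees=True).as_matrix();
  for flip in(0,180):
   Rt=toolR(Bt)@e('z',flip)
   out=[]
   for zz in(0,.06):
    s=allik(o+B@[0,0,g+zz]+.019*Rt[:,2],Rt,25)
    out.append([(np.round(q,0).astype(int).tolist(),round(margin(q),1)) for q in s])
   print(g,tau,flip,out)
E
```

```text
0.035 20 0 [[([-1, 6, -53, 40, -20, -166], np.float64(5.7))], [([4, 0, -48, 28, -31, -158], np.float64(10.3))]]
0.035 20 180 [[([-1, 6, -53, 40, -20, 14], np.float64(5.7))], [([4, 0, -48, 28, -31, 22], np.float64(10.3))]]
0.035 15 0 [[([1, 8, -43, 21, -29, -148], np.float64(15.0))], [([3, 2, -41, 17, -38, -147], np.float64(17.7))]]
0.035 15 180 [[([1, 8, -43, 21, -29, 32], np.float64(15.0))], [([3, 2, -41, 17, -38, 33], np.float64(17.7))]]
0.035 10 0 [[([-1, 10, -36, 11, -37, -138], np.float64(22.5))], [([1, 4, -34, 10, -44, -138], np.float64(24.2))]]
0.035 10 180 [[([-1, 10, -36, 11, -37, 42], np.float64(22.5))], [([1, 4, -34, 10, -44, 42], np.float64(24.2))]]
0.035 5 0 [[([-3, 13, -29, 4, -44, -131], np.float64(28.9))], [([-1, 7, -28, 4, -51, -132], np.float64(30.0))]]
0.035 5 180 [[([-3, 13, -29, 4, -44, 49], np.float64(28.9))], [([-1, 7, -28, 4, -51, 48], np.float64(30.0))]]
0.035 0 0 [[([-5, 15, -24, 0, -51, -126], np.float64(34.4))], [([-3, 10, -23, 0, -57, -127], np.float64(35.3))]]
0.035 0 180 [[([-5, 15, -24, 0, -51, 54], np.float64(34.4))], [([-3, 10, -23, 0, -57, 53], np.f
[... 423 characters left out ...]
0, 17, -39, 34], np.float64(18.1))]]
0.045 10 0 [[([0, 9, -36, 10, -38, -138], np.float64(22.8))], [([2, 4, -34, 9, -46, -138], np.float64(24.6))]]
0.045 10 180 [[([0, 9, -36, 10, -38, 42], np.float64(22.8))], [([2, 4, -34, 9, -46, 42], np.float64(24.6))]]
0.045 5 0 [[([-3, 12, -29, 4, -45, -131], np.float64(29.0))], [([-1, 6, -28, 4, -52, -132], np.float64(30.3))]]
0.045 5 180 [[([-3, 12, -29, 4, -45, 49], np.float64(29.0))], [([-1, 6, -28, 4, -52, 48], np.float64(30.3))]]
0.045 0 0 [[([-5, 14, -24, 0, -52, -126], np.float64(34.5))], [([-3, 9, -23, 0, -58, -128], np.float64(35.5))]]
0.045 0 180 [[([-5, 14, -24, 0, -52, 54], np.float64(34.5))], [([-3, 9, -23, 0, -58, 52], np.float64(35.5))]]
```

```bash
python3 - <<'E'
from h import *;from kin import *
o=np.array([.5116,-.2451,.0949]);B=bayR(-40.5)
R0,p0=tcpT();print(r.get_state()['joints'])
Rp=down(-169.4);c=np.array([.42,.03])
tcp=np.r_[c-Rp[:2,0]*-.0035,.0];print('place tcp',tcp)
for z in(.2,.082):jog(np.r_[tcp[:2],z],Rp)
print('then from place:')
tau=13;Rc=e('z',10.6);Bt=R.from_euler('ZY',[-40.5,-tau],degrees=True).as_matrix();Rt=Rc@B.T@toolR(Bt)
g=np.r_[c,.083];pt=g+.019*Rt[:,2];print(pt,Rt[:,2],np.round(R.from_matrix(Rt).as_euler('xyz',degrees=True),2))
jog(pt,Rt,start=(Rp,np.r_[tcp[:2],.082]))
for z in(0,.2):
  for q in allik(pt+[0,0,z],Rt,25):print(np.round(q),margin(q))
for q in allik(np.r_[tcp[:2],.082],Rp,25):print(np.round(q),margin(q))
E
```

```text
[   3.9023   -3.5229  -55.7464   43.1937  -25.7638 -171.8392]
place tcp [0.4166 0.0294 0.    ]
travel [0.3573, 0.2954, -0.232] dr [-0.0313, 0.0648, -0.1397]
travel [0.4573, 0.2958, -0.0182] dr [-0.0313, 0.0648, -0.1397]
then from place:
[0.4161 0.0293 0.0644] [-0.2044 -0.0382 -0.9781] [-180.   -12.  -169.4]
travel [0.0009, -0.0, 0.0352] dr [0.0, 0.0333, 0.0]
[  28.   14.  -32.   -4.  -55. -104.] 25.96654944798763
[  28.    2.  -17.   -4.  -82. -106.] 41.082401247559176
[  31.    5.  -42.    0.  -43. -111.] 16.60001828632116
```

Call:
jog_arm:
  travel:
    - [0, 0, -0.08]
    - [0.04, 0.04, -0.2]
    - [0.1, 0.1, -0.28]
    - [0.17, 0.16, -0.3]
    - [0.24, 0.22, -0.28]
    - [0.3, 0.27, -0.25]
    - [0.3573, 0.2954, -0.232]
    - [0.3573, 0.2954, -0.232]
    - [0.3573, 0.2954, -0.232]
    - [0.3573, 0.2954, -0.232]
  dr:
    - [0, 0, 0]
    - [-0.004, 0.008, -0.0174]
    - [-0.0095, 0.02, -0.043]
    - [-0.015, 0.031, -0.067]
    - [-0.021, 0.043, -0.093]
    - [-0.026, 0.054, -0.117]
    - [-0.0313, 0.0648, -0.1397]
    - [-0.0313, 0.0648, -0.1397]
    - [-0.0313, 0.0648, -0.1397]
    - [-0.0313, 0.0648, -0.1397]
  claw: [0.3, 0.3, 0.3, 0.3, 0.3, 0.3, 0.3, 0.3, 0.3, 0.3]

```text
time_s: 11.95
tcp_pos: [0.4166, 0.0287, 0.2005]
eef_rot: [180.0, 0.1, -169.5]
contact_force: [0.4, -0.1, -2.4]
gripper_width: 0.0358
gripper_force: 35.0
```

```bash
python3 - <<'E'
from h import *
c=cam('wrist');P=cloud(c);R0,p0=tcpT();print(p0,R0);L=(P-p0)@R0
q=L[150:250,235:330].reshape(-1,3);q=q[np.isfinite(q).all(1)];k=q[(abs(q[:,1])<.03)&(q[:,0]<.032)&(q[:,2]>-.06)&(q[:,2]<.08)]
t=k[(k[:,0]<.0235)&(k[:,2]<-.02)];print('top z',np.percentile(t[:,2],[5,50,95]))
m=k[(k[:,2]>-.01)&(k[:,0]>.02)];print('x',np.percentile(m[:,0],[5,50,95]),'y',np.percentile(m[:,1],[2,98]),'zmax',m[:,2].max())
jog([.4166,.0294,.082],down(-169.4))
E
```

```text
[0.4166 0.0288 0.2005] [[-0.9833 -0.1822  0.0012]
 [-0.1822  0.9833  0.0008]
 [-0.0013  0.0005 -1.    ]]
top z [-0.0289 -0.028  -0.0267]
x [0.0271 0.0276 0.028 ] y [-0.0172  0.0158] zmax 0.06845042429600676
travel [0.0, 0.0011, 0.237] dr [0.0001, 0.0002, -0.0003]
```

Call:
jog_arm:
  travel:
    - [0, 0.001, 0.08]
    - [0, 0.001, 0.16]
    - [0, 0.001, 0.21]
    - [0, 0.001, 0.228]
    - [0, 0.001, 0.236]
    - [0, 0.001, 0.237]
    - [0, 0.001, 0.237]
    - [0, 0.001, 0.237]
    - [0, 0.001, 0.237]
    - [0, 0.001, 0.237]
  dr:
    - [0, 0, 0]
    - [0, 0, 0]
    - [0, 0, 0]
    - [0, 0, 0]
    - [0, 0, 0]
    - [0, 0, 0]
    - [0, 0, 0]
    - [0, 0, 0]
    - [0, 0, 0]
    - [0, 0, 0]
  claw: [0.3, 0.3, 0.3, 0.3, 0.3, 0.3, 0.3, 0.3, 0.6, 0.75]

```text
time_s: 13.25
tcp_pos: [0.4167, 0.0299, 0.0815]
eef_rot: [180.0, 0.0, -169.4]
contact_force: [-0.3, -0.3, -0.2]
gripper_width: 0.0507
gripper_force: 0.0
```

Call:
jog_arm:
  travel:
    - [0, 0, 0]
    - [0, 0, 0]
    - [0, 0, 0.018]
    - [0.001, 0, 0.035]
    - [0.001, 0, 0.035]
    - [0.001, 0, 0.035]
    - [0.001, 0, 0.035]
    - [0.001, 0, 0.035]
    - [0.001, 0, 0.035]
    - [0.001, 0, 0.035]
  dr:
    - [0, 0, 0]
    - [0, 0, 0]
    - [0, 0.017, 0]
    - [0, 0.0333, 0]
    - [0, 0.0333, 0]
    - [0, 0.0333, 0]
    - [0, 0.0333, 0]
    - [0, 0.0333, 0]
    - [0, 0.0333, 0]
    - [0, 0.0333, 0]
  claw: [0.75, 0.75, 0.75, 0.75, 0.75, 0.75, 0.35, 0.35, 0.35, 0.35]
  newtons: 45

```text
time_s: 14.5
tcp_pos: [0.4159, 0.0297, 0.064]
eef_rot: [180.0, -12.0, -169.4]
contact_force: [-0.9, 0.6, 1.9]
gripper_width: 0.0355
gripper_force: 45.0
```

Call:
jog_arm:
  travel:
    - [0, 0, 0]
    - [0, 0, 0]
    - [0, 0, 0]
    - [0, 0, 0]
    - [0, 0, 0]
    - [0, 0, 0]
    - [0, 0, 0]
    - [0, 0, 0]
    - [0, 0, 0]
    - [0, 0, 0]
  dr:
    - [0, 0, 0]
    - [0, 0, 0]
    - [0, 0, 0]
    - [0, 0, 0]
    - [0, 0, 0]
    - [0, 0, 0]
    - [0, 0, 0]
    - [0, 0, 0]
    - [0, 0, 0]
    - [0, 0, 0]
  claw: [0.3, 0.3, 0.3, 0.3, 0.3, 0.3, 0.3, 0.3, 0.3, 0.3]

```text
time_s: 15.75
tcp_pos: [0.4159, 0.0297, 0.064]
eef_rot: [180.0, -12.0, -169.4]
contact_force: [-2.4, 0.2, 5.8]
gripper_width: 0.0358
gripper_force: 45.0
```

```bash
python3 - <<'E'
from h import *
c=cam('wrist');save(c,'w4.png');P=cloud(c);s=r.get_state();print(s['gripper_width'],s['gripper_force'],s['contact_force'],s['eef_rot'],s['tcp_pos'])
L=P[np.isfinite(P).all(-1)];k=L[(np.hypot(L[:,0]-.42,L[:,1]-.03)<.05)&(L[:,2]>.02)]
t=k[k[:,2]>.1];print('top',len(t),np.percentile(t[:,2],[5,50,95]))
D=(k-[.42,.03,0])@R.from_euler('z',10.6,degrees=True).as_matrix();f=D[(D[:,2]<.09)&(abs(D[:,1])<.015)&(D[:,0]<-.02)];A=np.c_[f[:,1:],np.ones(len(f))];print(len(f),np.linalg.lstsq(A,f[:,0],rcond=None)[0],np.percentile(D[(D[:,2]<.09)&(D[:,0]<-.02)][:,1],[3,97]))
E
```

```text
0.03570732224324632 44.99728783965111 [-1.9985  1.4389  6.282 ] [ 179.9727  -12.0231 -169.415 ] [0.4159 0.0297 0.064 ]
top 72347 [0.1092 0.1611 0.1818]
581 [-0.0015  0.0019 -0.0308] [-0.0156  0.0152]
```

View pics/w4.png

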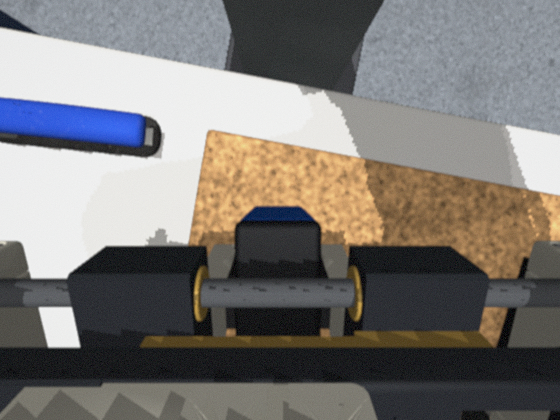

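The picture shows the cartridge upright in the tilted grip, its black top at (278,260), with its front face along the bottom edge at (278,213).

```bash
cat > cart.py <<'E'
from h import *;from kin import *
o=np.array([.5116,-.2451,.0949]);B=bayR(-40.5)
Rg=rot([180,-12.02,-169.41]);pg=np.array([.4159,.0297,.064]);Rc=e('z',10.6)
cb=np.r_[np.array([.42,.03])-.0008*Rc[:2,0],.009]
cb=cb-Rg[:,1]*((cb-pg)@Rg[:,1])
M=Rc.T@Rg; tv=Rc.T@(pg-cb)   # tool in cart
def pose(z,x=0,y=0): return o+B@([x,y,z]+tv),B@M
E
python3 - <<'E'
from cart import *
print(tv)
q=r.get_state()['joints']
st=(Rg,pg)
jog(pg+[0,0,.15],Rg,st)
for z in(.06,.01,-.038):
    p,Rt=pose(z);jog(p,Rt);s=allik(p,Rt,25);print(z,p,[(np.round(a),margin(a)) for a in s])
p,Rt=pose(.06);print('from standoff');[jog(*pose(z),start=(Rt,p)) for z in(.01,-.03,-.038)]
E
```

```text
[-0.0033  0.      0.055 ]
travel [0.0625, 0.0, -0.2934] dr [0.0, 0.0, 0.0]
travel [0.0338, -0.4951, -0.2664] dr [0.0013, -0.0648, 0.143]
0.06 [ 0.4724 -0.2116  0.1977] [(array([   4.,   -1.,  -36.,   13.,  -46., -143.]), np.float64(22.158066813160673))]
travel [-0.011, -0.528, -0.1833] dr [0.0013, -0.0648, 0.143]
0.01 [ 0.4884 -0.2253  0.1524] [(array([   2.,    4.,  -38.,   14.,  -39., -143.]), np.float64(20.053181427830083))]
travel [-0.0541, -0.5596, -0.1036] dr [0.0013, -0.0648, 0.143]
-0.038 [ 0.5039 -0.2385  0.1089] [(array([   0.,    9.,  -40.,   16.,  -32., -144.]), np.float64(18.337854750057744))]
from standoff
travel [-0.0208, -0.0, 0.0978] dr [0.0, 0.0, 0.0]
travel [-0.0375, -0.0, 0.1761] dr [0.0, 0.0, 0.0]
travel [-0.0408, -0.0, 0.1917] dr [0.0, 0.0, 0.0]
```

Lift and carry to the standoff.

Call:
jog_arm:
  travel:
    - [0.01, 0, -0.06]
    - [0.03, 0, -0.16]
    - [0.05, -0.02, -0.26]
    - [0.06, -0.1, -0.31]
    - [0.06, -0.19, -0.31]
    - [0.055, -0.28, -0.3]
    - [0.05, -0.37, -0.29]
    - [0.04, -0.45, -0.275]
    - [0.0338, -0.495, -0.2664]
    - [0.0338, -0.495, -0.2664]
  dr:
    - [0, 0, 0]
    - [0, 0, 0]
    - [0, -0.006, 0.014]
    - [0, -0.017, 0.038]
    - [0.0005, -0.028, 0.062]
    - [0.0008, -0.039, 0.086]
    - [0.001, -0.05, 0.11]
    - [0.0012, -0.06, 0.133]
    - [0.0013, -0.0648, 0.143]
    - [0.0013, -0.0648, 0.143]
  claw: [0.3, 0.3, 0.3, 0.3, 0.3, 0.3, 0.3, 0.3, 0.3, 0.3]

```text
time_s: 17.05
tcp_pos: [0.4708, -0.2126, 0.1961]
eef_rot: [-179.9, 12.9, 139.4]
contact_force: [-0.1, 0.3, -1.8]
gripper_width: 0.0357
gripper_force: 45.0
```

```bash
python3 - <<'E'
from cart import *
s=r.get_state();print(s['time_s'],s['joints'],s['contact_force'])
R0,p0=tcpT();print('tcp bay',(p0-o)@B,'want',(pose(.06)[0]-o)@B)
c=cam('wrist');save(c,'w5.png');P=cloud(c);L=(P-o)@B;f=L[np.isfinite(L).all(-1)]
t=f[abs(f[:,2])<.004];a=t[(abs(t[:,0]+.045)<.006)];a=a[abs(a[:,1]+.03)<.09];print('block y',np.percentile(a[:,1],[.2,99.8]));
for y0 in(-.06,0,.03):
    a=t[(abs(t[:,1]-y0)<.008)&(t[:,0]<-.02)];print('front x',a[:,0].min(), 'mouth edge',a[:,0].max())
k=f[(f[:,2]>.05)&(f[:,2]<.17)&(abs(f[:,1])<.022)&(abs(f[:,0])<.04)]
for z0 in(.07,.09,.11,.13):
    m=k[abs(k[:,2]-z0)<.008];m=m[m[:,0]<-.02]
    if len(m)>9: print('cart z',z0,'x',np.median(m[:,0]),'y',np.percentile(m[:,1],[2,98]))
print('zmin',k[:,2].min())
[jog(*pose(z)) for z in(.01,-.03,-.039)]
E
```

```text
17.05 [   4.2668   -0.6516  -36.2897   12.741   -45.9613 -143.1084] [-0.056   0.3329 -1.7962]
tcp bay [-0.0045 -0.0017  0.1137] want [-0.0033  0.      0.115 ]
block y [-0.1041  0.0453]
front x -0.054651462974867934 mouth edge -0.02006344719086186
front x -0.20649669001139048 mouth edge -0.03183060042180287
front x -0.05463389061968928 mouth edge -0.020091725249752054
cart z 0.07 x -0.030585349912229595 y [-0.0177  0.0135]
cart z 0.09 x -0.0305185233891274 y [-0.0176  0.0134]
cart z 0.11 x -0.030423593522000723 y [-0.0174  0.0137]
cart z 0.13 x -0.03036963755639784 y [-0.018   0.0142]
zmin 0.06126127156277233
travel [-0.0225, 0.0021, 0.0959] dr [-0.0003, -0.0003, -0.0001]
travel [-0.0393, 0.0022, 0.1741] dr [-0.0003, -0.0003, -0.0001]
travel [-0.0431, 0.0023, 0.1917] dr [-0.0003, -0.0003, -0.0001]
```

Call:
jog_arm:
  travel:
    - [-0.01, 0.004, 0.035]
    - [-0.018, 0.004, 0.07]
    - [-0.0222, 0.004, 0.0978]
    - [-0.026, 0.004, 0.117]
    - [-0.03, 0.004, 0.137]
    - [-0.034, 0.004, 0.156]
    - [-0.039, 0.004, 0.176]
    - [-0.041, 0.004, 0.186]
    - [-0.041, 0.004, 0.186]
    - [-0.041, 0.004, 0.186]
  dr:
    - [0, 0, 0]
    - [0, 0, 0]
    - [0, 0, 0]
    - [0, 0, 0]
    - [0, 0, 0]
    - [0, 0, 0]
    - [0, 0, 0]
    - [0, 0, 0]
    - [0, 0, 0]
    - [0, 0, 0]
  claw: [0.3, 0.3, 0.3, 0.3, 0.3, 0.3, 0.3, 0.3, 0.3, 0.3]

```text
time_s: 18.35
tcp_pos: [0.5048, -0.2367, 0.1116]
eef_rot: [-180.0, 13.0, 139.5]
contact_force: [-0.4, -0.2, -1.6]
gripper_width: 0.0359
gripper_force: 45.0
```

```bash
python3 - <<'E'
from cart import *
s=r.get_state();print(s['time_s'],B.T@s['contact_force'],s['moment'])
R0,p0=tcpT();print('tcp bay',(p0-o)@B-tv,R.from_matrix((B@M).T@R0).as_rotvec(degrees=True))
c=cam('wrist');save(c,'w5.png');P=cloud(c);L=(P-o)@B;f=L[np.isfinite(L).all(-1)]
k=f[(f[:,2]>.005)&(f[:,2]<.075)&(abs(f[:,1])<.022)&(abs(f[:,0])<.04)]
for z0 in(.01,.02,.04,.05):
    m=k[abs(k[:,2]-z0)<.008];m=m[m[:,0]<-.02]
    if len(m)>9: print('cart z',z0,'x',np.median(m[:,0]),'y',np.percentile(m[:,1],[2,98]))
print('top z',np.percentile(k[abs(k[:,1])<.012][:,2],[90,95,99]))
E
```

```text
18.35 [-0.8386 -0.3589 -1.4116] [0.5751 0.5195 0.0266]
tcp bay [ 0.0007  0.002  -0.0353] [ 0.0131 -0.023   0.0114]
cart z 0.01 x -0.02853384552822236 y [-0.014   0.0169]
cart z 0.02 x -0.0285168699760369 y [-0.0144  0.0169]
cart z 0.04 x -0.02846831177342618 y [-0.0145  0.0176]
cart z 0.05 x -0.02842118259645632 y [-0.0142  0.0175]
top z [0.0657 0.066  0.0664]
```

Call:
jog_arm:
  travel:
    - [-0.001, 0, 0.005]
    - [-0.0025, 0, 0.011]
    - [-0.0025, 0, 0.011]
    - [-0.0025, 0, 0.011]
    - [-0.0025, 0, 0.011]
    - [-0.0025, 0, 0.011]
    - [-0.0025, 0, 0.011]
    - [-0.0025, 0, 0.011]
    - [-0.0025, 0, 0.011]
    - [-0.0025, 0, 0.011]
  dr:
    - [0, 0, 0]
    - [0, 0, 0]
    - [0, 0, 0]
    - [0, 0, 0]
    - [0, 0, 0]
    - [0, 0, 0]
    - [0, 0, 0]
    - [0, 0, 0]
    - [0, 0, 0]
    - [0, 0, 0]
  claw: [0.3, 0.3, 0.3, 0.5, 0.7, 0.7, 0.7, 0.7, 0.7, 0.7]

```text
time_s: 19.65
tcp_pos: [0.5066, -0.2383, 0.1064]
eef_rot: [-180.0, 13.0, 139.5]
contact_force: [0.6, -0.3, 0.6]
gripper_width: 0.0616
gripper_force: 0.0
```

Call:
jog_arm:
  travel:
    - [0, 0, -0.04]
    - [0, 0, -0.12]
    - [0, 0, -0.22]
    - [0, 0, -0.3]
    - [0, 0, -0.3]
    - [0, 0, -0.3]
    - [0, 0, -0.3]
    - [0, 0, -0.3]
    - [0, 0, -0.3]
    - [0, 0, -0.3]
  dr:
    - [0, 0, 0]
    - [0, 0, 0]
    - [0, 0, 0]
    - [0, 0, 0]
    - [0, 0, 0]
    - [0, 0, 0]
    - [0, 0, 0]
    - [0, 0, 0]
    - [0, 0, 0]
    - [0, 0, 0]
  claw: [0.7, 0.7, 0.7, 0.7, 0.7, 0, 0, 0, 0, 0]

```text
time_s: 20.9
tcp_pos: [0.4809, -0.2164, 0.2522]
eef_rot: [-180.0, 13.0, 139.5]
contact_force: [0.6, 0.2, 0.4]
gripper_width: 0.0172
gripper_force: 0.0
```

```bash
python3 - <<'E'
from cart import *
s=r.get_state();print(s['time_s'],s['tcp_pos'],s['gripper_width'],s['joints'])
c=cam('wrist');save(c,'w6.png');P=cloud(c);L=(P-o)@B;f=L[np.isfinite(L).all(-1)]
k=f[(f[:,2]>.005)&(f[:,2]<.085)&(abs(f[:,1])<.03)&(abs(f[:,0])<.04)]
t=k[k[:,2]>.05];print('top z',np.percentile(t[:,2],[5,50,95]),'x',np.percentile(t[:,0],[1,99]),'y',np.percentile(t[:,1],[1,99]))
t=t[abs(t[:,2]-np.median(t[:,2]))<.004];print('slope',np.linalg.lstsq(np.c_[t[:,:2],np.ones(len(t))],t[:,2],rcond=None)[0])
for n in('scene','top'):
    c=cam(n);P=(cloud(c).reshape(-1,3)-o)@B
    m=(abs(P[:,1])<.02)&(P[:,2]>.08)&(P[:,2]<.16)&(P[:,0]>.06)&(P[:,0]<.14);q=P[m];print(n,len(q),np.polyfit(q[:,2],q[:,0],1))
E
```

```text
20.9 [ 0.4809 -0.2164  0.2522] 0.017216274149562047 [   3.7686   -2.2893  -29.5634   11.2113  -53.9203 -140.2101]
top z [0.0585 0.0602 0.0614] x [-0.0305  0.0287] y [-0.0154  0.0194]
slope [ 0.0014 -0.0038  0.0602]
scene 170 [0.2839 0.0526]Traceback (most recent call last):
  File "<stdin>", line 9, in <module>
    raise TypeError("expected non-empty vector for x")
TypeError: expected non-empty vector for x
```

View pics/w6.png

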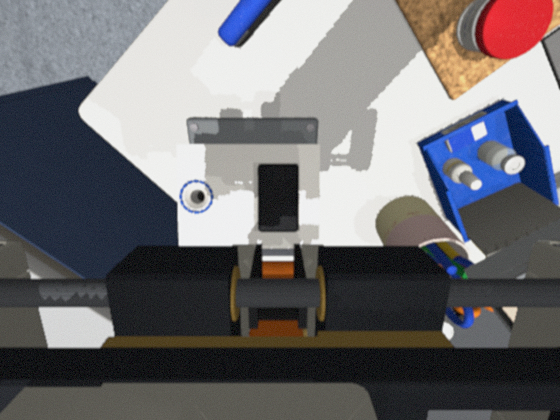

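```bash
cat > clamp.py <<'E'
from cart import *
TAU=13
Bt=R.from_euler('ZY',[-40.5,-TAU],degrees=True).as_matrix();Rt=toolR(Bt);Q=B.T@Rt
def tcp(th,rho=.105,gap=0):
    d=np.array([-np.cos(th),0,np.sin(th)]);n=np.array([np.sin(th),0,np.cos(th)])
    pts=[s*.0095*Q[:,0] for s in(-1,1)]+[.0095*Q[:,0]-a*Q[:,2] for a in np.linspace(0,.05,11)]
    de=max(.012-x@n+(.002 if abs(rho+x@d-.123)<.009 else 0) for x in pts)
    return np.array([.062,0,.056])+rho*d+(de+gap)*n
E
python3 - <<'E'
from clamp import *
for n in('scene','top'):
    c=cam(n);P=(cloud(c).reshape(-1,3)-o)@B;W=cloud(c).reshape(-1,3)
    for y0 in range(-140,200,40):
        m=(abs(P[:,1]*1e3-y0)<20)&(P[:,0]>.11)&(P[:,0]<.25)&(W[:,2]<.35)
        if m.sum()>5:print(n,y0,'maxz bay/world',np.percentile(P[m][:,2],99),np.percentile(W[m][:,2],99),P[m][np.argmax(W[m][:,2])])
R0,p0=tcpT();print('now bay',(p0-o)@B)
q=r.get_state()['joints']
print('over',);over=[.15,0,.215];jog(o+B@over,Rt);qq,er=ik(o+B@over,Rt,q);print(np.round(qq),er,margin(qq))
b=tcp(1.85,gap=.025);print('behind',b);jog(o+B@b,Rt,(Rt,o+B@over));qq,er=ik(o+B@b,Rt,qq);print(np.round(qq),er,margin(qq))
for th in np.r_[1.8:-.01:-.2]:
    t=tcp(th);qq,er=ik(o+B@t,Rt,qq);print(round(th,2),t,end=' ');jog(o+B@t,Rt,(Rt,o+B@b));print(round(margin(qq),1),er<1e-4)
E
```

```text
scene -60 maxz bay/world -0.15021415550136594 0.005837865954752879 [ 0.1112 -0.0518 -0.1499]
scene -20 maxz bay/world -0.1534336063067602 0.0053539167520548795 [ 0.1188 -0.024  -0.1525]
scene 20 maxz bay/world -0.04462651085091529 0.1345008864484964 [ 0.2075  0.029  -0.0496]
scene 60 maxz bay/world -0.044870531190669 0.13376397294385833 [ 0.1964  0.0463 -0.0445]
scene 100 maxz bay/world -0.09281405169211296 0.09719617726955167 [ 0.2088  0.1042 -0.0914]
scene 140 maxz bay/world -0.15112816523262027 0.020520621125808342 [ 0.1108  0.1529 -0.0344]
scene 180 maxz bay/world 0.21516778682221413 0.3455220890845291 [0.1498 0.1782 0.2116]
top -140 maxz bay/world -0.6201105931859066 -0.36397807080639477 [ 0.2471 -0.1593 -0.6064]
top -100 maxz bay/world -0.7191637867666237 -0.45240931815777397 [ 0.2496 -0.1179 -0.6927]
top -60 maxz bay/world -0.642493892539693 -0.38506257539058864 [ 0.2476 -0.0417 -0.626 ]
top -20 maxz bay/world -0.1577620295632187 0.005774102473945083 [ 0.1301 -0.0143 -0.1542]
top 20 maxz bay/world -0.04235355472976943 0.13522641273111174 [ 0.1816  0.0373 -0.0381]
top 60 maxz b
[... 837 characters left out ...]

36.7 True
1.4 [0.0647 0.     0.163 ] travel [0.1541, -0.0, -0.008] dr [0.0, 0.0, 0.0]
33.8 True
1.2 [0.0425 0.     0.1611] travel [0.1966, -0.0, 0.005] dr [0.0, 0.0, 0.0]
30.6 True
1.0 [0.021  0.     0.1545] travel [0.2359, -0.0, 0.0268] dr [0.0, 0.0, 0.0]
27.4 True
0.8 [0.0012 0.     0.1434] travel [0.27, -0.0, 0.0568] dr [0.0, 0.0, 0.0]
24.1 True
0.6 [-0.0158  0.      0.1282] travel [0.2971, 0.0, 0.0937] dr [0.0, 0.0, 0.0]
21.0 True
0.4 [-0.0286  0.      0.1114] travel [0.315, -0.0, 0.1317] dr [0.0, 0.0, 0.0]
18.5 True
0.2 [-0.0381  0.      0.0905] travel [0.3251, 0.0, 0.1767] dr [0.0, 0.0, 0.0]
16.2 True
0.0 [-0.043  0.     0.07 ] travel [0.3261, 0.0, 0.2188] dr [0.0, 0.0, 0.0]
14.5 True
```

The picture shows the cartridge seated with its black top at (278,197), the collet at (197,197), and the clamp standing back at 1.85 rad. Next I go behind the clamp.

Call:
jog_arm:
  travel:
    - [0, -0.004, -0.09]
    - [-0.02, -0.004, -0.157]
    - [-0.08, -0.004, -0.157]
    - [-0.15, -0.004, -0.157]
    - [-0.21, -0.004, -0.157]
    - [-0.215, -0.004, -0.157]
    - [-0.219, -0.004, -0.11]
    - [-0.222, -0.004, -0.06]
    - [-0.2236, -0.004, -0.012]
    - [-0.2236, -0.004, -0.012]
  dr:
    - [0, 0, 0]
    - [0, 0, 0]
    - [0, 0, 0]
    - [0, 0, 0]
    - [0, 0, 0]
    - [0, 0, 0]
    - [0, 0, 0]
    - [0, 0, 0]
    - [0, 0, 0]
    - [0, 0, 0]
  claw: [0, 0, 0, 0, 0, 0, 0, 0, 0, 0]

```text
time_s: 22.4
tcp_pos: [0.5601, -0.2874, 0.2815]
eef_rot: [-179.9, 12.8, 139.5]
contact_force: [0.6, 0.2, 0.3]
gripper_width: 0.0003
gripper_force: 0.0
```

```bash
python3 - <<'E'
from clamp import *
s=r.get_state();print(s['time_s'],s['gripper_width'],s['contact_force']);R0,p0=tcpT();print('now bay',(p0-o)@B,'want',tcp(1.85,gap=.025))
E
```

```text
22.4 0.0003304565340479297 [0.5987 0.167  0.3241]
now bay [ 0.1371 -0.0007  0.1419] want [0.1392 0.     0.1431]
```

Call:
jog_arm:
  travel:
    - [0.03, 0, -0.004]
    - [0.0627, 0, -0.0065]
    - [0.087, 0, -0.01]
    - [0.11, 0, -0.0118]
    - [0.132, 0, -0.011]
    - [0.154, 0, -0.008]
    - [0.176, 0, -0.003]
    - [0.1966, 0, 0.005]
    - [0.2165, 0, 0.015]
    - [0.2359, 0, 0.0268]
  dr:
    - [0, 0, 0]
    - [0, 0, 0]
    - [0, 0, 0]
    - [0, 0, 0]
    - [0, 0, 0]
    - [0, 0, 0]
    - [0, 0, 0]
    - [0, 0, 0]
    - [0, 0, 0]
    - [0, 0, 0]
  claw: [0, 0, 0, 0, 0, 0, 0, 0, 0, 0]

```text
time_s: 23.65
tcp_pos: [0.4779, -0.215, 0.2465]
eef_rot: [179.8, 13.3, 139.5]
contact_force: [5.7, -5.3, 1.8]
gripper_width: 0.0002
gripper_force: 3.2
```

Call:
jog_arm:
  travel:
    - [0.018, 0, 0.014]
    - [0.0341, 0, 0.03]
    - [0.0485, 0, 0.048]
    - [0.0612, 0, 0.0669]
    - [0.071, 0, 0.086]
    - [0.0791, 0, 0.105]
    - [0.085, 0, 0.127]
    - [0.0892, 0, 0.15]
    - [0.0892, 0, 0.15]
    - [0.0892, 0, 0.15]
  dr:
    - [0, 0, 0]
    - [0, 0, 0]
    - [0, 0, 0]
    - [0, 0, 0]
    - [0, 0, 0]
    - [0, 0, 0]
    - [0, 0, 0]
    - [0, 0, 0]
    - [0, 0, 0]
    - [0, 0, 0]
  claw: [0, 0, 0, 0, 0, 0, 0, 0, 0, 0]

```text
time_s: 24.9
tcp_pos: [0.4559, -0.1974, 0.1615]
eef_rot: [180.0, 13.0, 139.5]
contact_force: [-0.8, 1.2, 4.2]
gripper_width: 0.0005
gripper_force: 1.9
```

```bash
python3 - <<'E'
from clamp import *
s=r.get_state();print(s['time_s'],B.T@s['contact_force']);R0,p0=tcpT();print('now bay',(p0-o)@B,'want',tcp(.2),tcp(0))
c=cam('scene');P=(cloud(c).reshape(-1,3)-o)@B
t=P[(abs(P[:,1])<.05)&(P[:,0]<.08)&(P[:,0]>-.09)&(P[:,2]>.04)&(P[:,2]<.12)]
for a in np.arange(-.08,.08,.02):
    m=t[abs(t[:,0]-a)<.008]
    if len(m)>3:print(round(a,2),len(m),np.percentile(m[:,2],[10,50,90]))
E
```

```text
24.9 [0.4643 0.3934 4.3737]
now bay [-0.0383  0.0001  0.0914] want [-0.0381  0.      0.0905] [-0.043  0.     0.07 ]
-0.06 39 [0.0875 0.0942 0.0982]
-0.04 27 [0.0821 0.0893 0.0969]
-0.02 143 [0.0488 0.0859 0.1084]
0.0 107 [0.0452 0.0763 0.0853]
0.02 108 [0.0444 0.0699 0.0794]
0.04 58 [0.0687 0.073  0.0763]
0.06 132 [0.0461 0.0641 0.0714]
```

Call:
jog_arm:
  travel:
    - [0.0005, 0, 0.01]
    - [0.001, 0, 0.02]
    - [0.001, 0, 0.03]
    - [0.001, 0, 0.04]
    - [0, 0, 0.045]
    - [0, 0, 0.048]
    - [0, 0, 0.048]
    - [0, 0, 0.048]
    - [0, 0, 0.048]
    - [0, 0, 0.048]
  dr:
    - [0, 0, 0]
    - [0, 0, 0]
    - [0, 0, 0]
    - [0, 0, 0]
    - [0, 0, 0]
    - [0, 0, 0]
    - [0, 0, 0]
    - [0, 0, 0]
    - [0, 0, 0]
    - [0, 0, 0]
  claw: [0, 0, 0, 0, 0, 0, 0, 0, 0, 0]

```text
time_s: 26.2
tcp_pos: [0.4598, -0.2009, 0.1391]
eef_rot: [180.0, 13.0, 139.5]
contact_force: [-13.3, 14.1, 23.7]
gripper_width: 0.0003
gripper_force: 15.3
```

```bash
python3 - <<'E'
from clamp import *
s=r.get_state();print(s['time_s'],B.T@s['contact_force']);R0,p0=tcpT();print('now bay',(p0-o)@B,'want',tcp(0))
E
```

```text
26.2 [-7.4308  2.1153 29.6253]
now bay [-0.0431 -0.      0.0688] want [-0.043  0.     0.07 ]
```

```bash
cat > br.py <<'E'
from clamp import *
def grasp_tool(psi): return e('z',psi)@B.T@Rt
def insert(tipz,hx=0,hy=0):   # TCP for tip at bay z; head point g 118mm above tip
    return o+B@[0+hx,-.085+hy,tipz+.118]+.019*Rt[:,2]
E
python3 - <<'E'
from br import *
q=r.get_state()['joints']
for tz in(.03,0,-.028,-.04):
    for a in allik(insert(tz),Rt,25):print(tz,np.round(a),margin(a))
h=np.array([.427,.241,.137])
for psi in(10.6,-20,40):
    G=grasp_tool(psi)
    for a in allik(h+.019*G[:,2],G,25):print('grasp',psi,np.round(a),margin(a))
G=grasp_tool(10.6);v=np.array([.48,.24,.30]);print(R.from_matrix(G).as_euler('xyz',degrees=True));jog(v,G)
for a in allik(v,G,25):print('view',np.round(a),margin(a))
E
```

```text
0.03 [  -5.   -4.  -37.   10.  -47. -132.] 21.427905337430417
0 [  -6.   -1.  -38.   11.  -43. -132.] 20.069925502789346
-0.028 [  -7.    1.  -39.   11.  -39. -132.] 18.933295617335773
-0.04 [  -7.    3.  -40.   12.  -37. -132.] 18.48275452164731
grasp 10.6 [  47.   16.  -19.   -8.  -65. -122.] 38.91357237609867
grasp -20 [  44.   14.  -20.  -12.  -62. -147.] 26.343532673603477
grasp 40 [ 51.  16. -21.  -2. -64. -99.] 36.97849532294401
[-180.   -12.  -169.4]
travel [0.4558, 0.6967, -0.4355] dr [-0.0012, 0.0649, -0.1431]
view [  43.   13.    1.   -6.  -88. -121.] 52.34149661212476
```

Call:
jog_arm:
  travel:
    - [0, 0, -0.1]
    - [0.02, 0.03, -0.22]
    - [0.08, 0.1, -0.32]
    - [0.14, 0.2, -0.37]
    - [0.2, 0.3, -0.4]
    - [0.26, 0.4, -0.42]
    - [0.32, 0.5, -0.43]
    - [0.38, 0.6, -0.4355]
    - [0.44, 0.68, -0.4355]
    - [0.4558, 0.6967, -0.4355]
  dr:
    - [0, 0, 0]
    - [0, 0, 0]
    - [0, 0.008, -0.018]
    - [0, 0.018, -0.04]
    - [0, 0.029, -0.064]
    - [0, 0.04, -0.088]
    - [0, 0.05, -0.112]
    - [-0.001, 0.06, -0.132]
    - [-0.0012, 0.0649, -0.1431]
    - [-0.0012, 0.0649, -0.1431]
  claw: [0, 0, 0, 0.5, 0.75, 0.75, 0.75, 0.75, 0.75, 0.75]

```text
time_s: 27.45
tcp_pos: [0.4801, 0.242, 0.2961]
eef_rot: [-179.9, -12.3, -169.3]
contact_force: [0.3, -1.1, 0.5]
gripper_width: 0.0634
gripper_force: 0.0
```

```bash
python3 - <<'E'
from br import *
s=r.get_state();print(s['time_s'],s['tcp_pos'],s['eef_rot'],s['gripper_width'],s['qd'].max())
c=cam('scene');P=(cloud(c).reshape(-1,3)-o)@B
t=P[(abs(P[:,1])<.018)&(P[:,2]>.04)&(P[:,2]<.12)]
for a in np.arange(-.06,.06,.02):
    m=t[abs(t[:,0]-a)<.008]
    if len(m)>3:print('clamp x',round(a,2),len(m),np.percentile(m[:,2],[10,50,90]))
c=cam('wrist');save(c,'w7.png');P=cloud(c)
for o_ in ['breather_head']:
    for g in r.regions_of(o_,'wrist')[:3]:
        u0,v0,u1,v1=np.array(g['extent']).astype(int);q=P[g['pixels']];q=q[np.isfinite(q).all(1)]
        t=q[(q[:,2]>.145)&(q[:,2]<.162)];print(round(g['conf'],2),g['extent'],len(t),np.median(t[:,2]) if len(t) else 0,cv2.minEnclosingCircle((t[:,:2]*1e3).astype(np.float32)) if len(t) else 0)
f=P[np.isfinite(P).all(-1)];t=f[(np.hypot(f[:,0]-.427,f[:,1]-.241)<.03)&(f[:,2]>.149)&(f[:,2]<.162)]
print(len(t),t.mean(0),(np.percentile(t,1,0)+np.percentile(t,99,0))/2,np.percentile(t,99,0)-np.percentile(t,1,0))
u=t[abs(t[:,2]-np.median(t[:,2]))<.004];print('top plane',np.linalg.lstsq(np.c_[u[:,:2],np.ones(len(u))],u[:,2],rcond=None)[0])
m=(np.hypot(f[:,0]-.43,f[:,1]-.24)<.06)&(abs(f[:,2]-.054)<.005);w=f[m];print('stand',len(w),cv2.minAreaRect((w[:,:2]*1e3).astype(np.float32)),np.median(w[:,2]))
E
```

```text
27.45 [0.4801 0.242  0.2961] [-179.9414  -12.3291 -169.2608] 0.06339727783253528 5.464024960814268
clamp x -0.06 40 [0.0647 0.0686 0.0707]
clamp x -0.04 42 [0.0651 0.0684 0.071 ]
clamp x -0.02 69 [0.0455 0.0666 0.0701]
clamp x 0.0 66 [0.0467 0.0661 0.07  ]
clamp x 0.02 70 [0.0468 0.0667 0.0702]
clamp x 0.04 48 [0.0645 0.0683 0.0707]
0.62 [273.6, 165.3, 303.9, 195.4] 868 0.15456685173716134 ((431.2053527832031, 241.5074920654297), 16.8369197845459)
873 [0.4312 0.2413 0.1545] [0.4312 0.2413 0.154 ] [0.0312 0.031  0.0051]
top plane [0.0018 0.0015 0.1534]
stand 1344 ((431.11383056640625, 241.25047302246094), (61.92673873901367, 62.03071212768555), 87.10564422607422) 0.05453070391788459
```

View pics/w7.png

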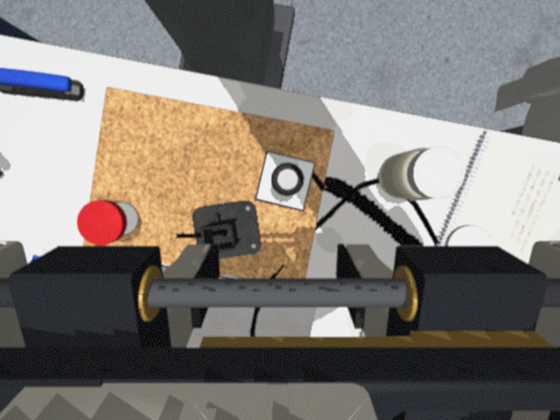

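The clamp lies flat at z = 68 mm, so it is closed. In the picture the breather head is at (287,180), centred over the stand.

```bash
python3 - <<'E'
from br import *
G=grasp_tool(10.6);h=np.array([.4312,.2413,.1375]);t=h+.019*G[:,2];print(t)
jog(t+[0,0,.06],G);jog(t,G)
print('lift');jog([0,0,.11],G,(G,np.zeros(3)))
E
```

```text
[0.4273 0.2406 0.1189]
travel [0.0509, 0.022, 0.2546] dr [-0.0001, -0.0004, 0.0001]
travel [0.0257, 0.0221, 0.3719] dr [-0.0001, -0.0004, 0.0001]
lift
travel [0.0457, -0.0, -0.2152] dr [0.0, 0.0, 0.0]
```

Call:
jog_arm:
  travel:
    - [0.02, 0.01, 0.08]
    - [0.05, 0.021, 0.17]
    - [0.051, 0.021, 0.25]
    - [0.042, 0.021, 0.3]
    - [0.034, 0.021, 0.34]
    - [0.0257, 0.021, 0.373]
    - [0.0257, 0.021, 0.373]
    - [0.0257, 0.021, 0.373]
    - [0.0257, 0.021, 0.373]
    - [0.0257, 0.021, 0.373]
  dr:
    - [0, 0, 0]
    - [0, 0, 0]
    - [0, 0, 0]
    - [0, 0, 0]
    - [0, 0, 0]
    - [0, 0, 0]
    - [0, 0, 0]
    - [0, 0, 0]
    - [0, 0, 0]
    - [0, 0, 0]
  claw: [0.8, 0.8, 0.8, 0.8, 0.8, 0.8, 0.8, 0.8, 0.3, 0.3]
  newtons: 40

```text
time_s: 28.85
tcp_pos: [0.4282, 0.2407, 0.1191]
eef_rot: [180.0, -12.0, -169.4]
contact_force: [0.1, 0.4, -0.4]
gripper_width: 0.0554
gripper_force: 0.0
```

Call:
jog_arm:
  travel:
    - [0, 0, 0]
    - [0, 0, 0]
    - [0, 0, 0]
    - [0, 0, 0]
    - [0, 0, 0]
    - [0.008, 0, -0.04]
    - [0.018, 0, -0.09]
    - [0.03, 0, -0.14]
    - [0.04, 0, -0.19]
    - [0.0457, 0, -0.215]
  dr:
    - [0, 0, 0]
    - [0, 0, 0]
    - [0, 0, 0]
    - [0, 0, 0]
    - [0, 0, 0]
    - [0, 0, 0]
    - [0, 0, 0]
    - [0, 0, 0]
    - [0, 0, 0]
    - [0, 0, 0]
  claw: [0.3, 0.3, 0.3, 0.3, 0.3, 0.3, 0.3, 0.3, 0.3, 0.3]

```text
time_s: 30.1
tcp_pos: [0.4284, 0.2407, 0.2296]
eef_rot: [179.9, -12.0, -169.4]
contact_force: [0.2, -0.5, -1.1]
gripper_width: 0.0328
gripper_force: 40.0
```

```bash
python3 - <<'E'
from br import *
s=r.get_state();print(s['time_s'],s['tcp_pos'],s['eef_rot'],s['gripper_width'],s['gripper_force'],s['contact_force'])
st=insert(.05);print(st);jog(st,Rt);q=s['joints'];print(q)
c=cam('wrist');save(c,'w8.png');P=cloud(c);R0,p0=tcpT();L=(P-p0)@R0;f=L[np.isfinite(L).all(-1)]
t=f[(abs(f[:,0])<.03)&(abs(f[:,1])<.02)&(f[:,2]<.02)&(f[:,2]>-.06)];print(len(t),np.percentile(t,[1,50,99],0))
E
```

```text
30.1 [0.4284 0.2407 0.2296] [ 179.9438  -11.9993 -169.3818] 0.032791670810121056 39.999616742134094 [ 0.2147 -0.5381 -1.1028]
[ 0.4057 -0.2664  0.2286]
travel [0.2261, -0.9885, 0.0491] dr [0.0014, -0.0648, 0.143]
[  46.3802   10.5492  -10.7665   -7.1686  -78.5252 -123.7346]
4182 [[-0.0105 -0.0197 -0.057 ]
 [ 0.0102  0.0008 -0.0328]
 [ 0.0194  0.0199 -0.0015]]
```

```bash
cat >> br.py <<'E'
tip=np.array([.4312,.2413,.0195]);pg2=np.array([.4282,.2407,.1191])
R10=e('z',10.6);tvb=R10.T@(pg2-tip)
def ins(z,x=0,y=0): return o+B@([x,-.085+y,z]+tvb)
E
python3 - <<'E'
from br import *
print(tvb,(B.T@(insert(0)-o)))
for z in(.1,.05):jog(ins(z),Rt)
print('down from .05');[jog(ins(z),Rt,(Rt,ins(.05))) for z in(.01,-.02,-.03,-.043)]
E
```

```text
[-0.0031 -0.      0.0996] [-0.004  -0.085   0.0994]
travel [0.2708, -0.9568, -0.0338] dr [0.0015, -0.0647, 0.143]
travel [0.2261, -0.9898, 0.0494] dr [0.0015, -0.0647, 0.143]
down from .05
travel [-0.0166, -0.0, 0.0783] dr [0.0, 0.0, 0.0]
travel [-0.0291, -0.0, 0.1369] dr [0.0, 0.0, 0.0]
travel [-0.0333, -0.0, 0.1565] dr [0.0, 0.0, 0.0]
travel [-0.0387, -0.0, 0.1819] dr [0.0, 0.0, 0.0]
```

Call:
jog_arm:
  travel:
    - [0.03, -0.06, -0.06]
    - [0.07, -0.16, -0.12]
    - [0.11, -0.28, -0.12]
    - [0.15, -0.4, -0.12]
    - [0.18, -0.52, -0.11]
    - [0.21, -0.64, -0.1]
    - [0.24, -0.75, -0.08]
    - [0.26, -0.86, -0.05]
    - [0.27, -0.95, -0.034]
    - [0.235, -0.985, 0.035]
  dr:
    - [0, 0, 0]
    - [0, -0.005, 0.012]
    - [0, -0.014, 0.032]
    - [0, -0.024, 0.053]
    - [0, -0.034, 0.074]
    - [0, -0.044, 0.096]
    - [0.001, -0.053, 0.117]
    - [0.0015, -0.062, 0.137]
    - [0.0015, -0.0647, 0.143]
    - [0.0015, -0.0647, 0.143]
  claw: [0.3, 0.3, 0.3, 0.3, 0.3, 0.3, 0.3, 0.3, 0.3, 0.3]

```text
time_s: 31.4
tcp_pos: [0.4023, -0.2676, 0.2366]
eef_rot: [-180.0, 13.2, 139.4]
contact_force: [1.0, -0.4, -1.1]
gripper_width: 0.0335
gripper_force: 40.0
```

```bash
python3 - <<'E'
from br import *
for i in range(4): c=cam('wrist')   # let it settle
s=r.get_state();print(s['time_s'],s['qd'].round(1),s['contact_force'])
R0,p0=tcpT();print('tip bay',(p0-o)@B-tvb,R.from_matrix(Rt.T@R0).as_rotvec(degrees=True))
save(c,'w9.png');P=cloud(c);L=(P-o)@B;col=c['pixels'].astype(int);np.save('w9.npy',L)
g=(col[...,1]>col[...,0]*1.4)&(col[...,1]>col[...,2]*1.2)&np.isfinite(L).all(-1)&(L[...,2]>.02)&(abs(L[...,1]+.085)<.05)
q=L[g];print(len(q))
for z0 in np.arange(.05,.16,.015):
    m=q[abs(q[:,2]-z0)<.0075]
    if len(m)>5:print('tube z',round(z0,3),len(m),'x',np.percentile(m[:,0],[2,50]),'y',np.percentile(m[:,1],[2,50,98]))
f=L[np.isfinite(L).all(-1)];b=f[abs(f[:,2])<.004];a=b[(abs(b[:,0]+.045)<.006)&(abs(b[:,1]+.03)<.09)];print('block y',np.percentile(a[:,1],[.2,99.8]),'front',[round(b[(abs(b[:,1]-y)<.008)&(b[:,0]>-.07)][:,0].min(),4) for y in(-.06,.03)])
E
```

```text
31.6 [ 1.3 -1.8  1.4  0.5 -0.4 -0.1] [-0.3816  1.1616 -0.1699]
tip bay [-0.0017 -0.0872  0.0571] [ 0.2498  0.1721 -0.0051]
1309
tube z 0.065 23 x [-0.0625 -0.0088] y [-0.0897 -0.086  -0.0356]
tube z 0.08 36 x [-0.0088 -0.0084] y [-0.0926 -0.088  -0.0828]
tube z 0.095 11 x [-0.0089 -0.0087] y [-0.0919 -0.0876 -0.0847]
tube z 0.155 34 x [-0.019  -0.0179] y [-0.1052 -0.09   -0.0715]Traceback (most recent call last):
  File "<stdin>", line 11, in <module>
    return umr_minimum(a, axis, None, out, keepdims, initial, where)
ValueError: zero-size array to reduction operation minimum which has no identity
```

View pics/w9.png

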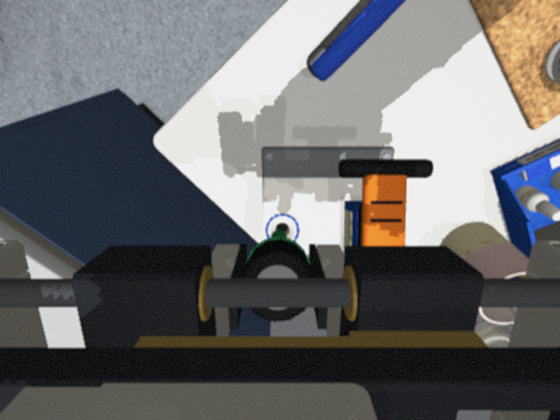

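The picture shows the green tube at (282,238) just short of the collet's rim (282,228), and the clamp lying closed at (385,200).

```bash
python3 - <<'E'
from br import *
L=np.load('w9.npy');col=cv2.imread('pics/w9.png')[:,:,::-1].astype(int)
f=L[np.isfinite(L).all(-1)];b=f[abs(f[:,2])<.004];b=b[(abs(b[:,1]+.03)<.09)&(abs(b[:,0])<.07)]
for x0 in(-.04,-.03,-.02):
    a=b[abs(b[:,0]-x0)<.005];print('y',np.percentile(a[:,1],[.3,99.7]))
for y0 in(-.09,-.06,0,.03):
    a=b[abs(b[:,1]-y0)<.006];print('x',a[:,0].min() if len(a) else None)
m=(col[...,2]>col[...,0]+40)&(np.hypot(L[...,0],L[...,1]+.085)<.025)&(abs(L[...,2])<.006);q=L[m]
ok=least_squares(lambda p:np.hypot(q[:,0]-p[0],q[:,1]-p[1])-p[2],[0,-.085,.012],loss='soft_l1',f_scale=.001);print(len(q),ok.x,q.min(0),q.max(0))
R0,p0=tcpT();print('tip bay',(p0-o)@B-tvb)
[jog(ins(z),Rt) for z in(.05,.01)]
E
```

```text
y [-0.1043  0.0452]
y [-0.1044  0.0453]
y [-0.1044  0.0449]
x -0.054862717215548765
x -0.05489627931871495
x -0.05393061570568736
x None
176 [ 0.0004 -0.0845  0.0166] [-0.0167 -0.1023 -0.001 ] [ 0.0109 -0.0667  0.0042]
tip bay [-0.0017 -0.0872  0.0571]
travel [-0.0063, 0.0045, 0.0131] dr [-0.0007, -0.0005, 0.0]
travel [-0.0231, 0.0048, 0.0913] dr [-0.0007, -0.0005, 0.0]
```

Call:
jog_arm:
  travel:
    - [-0.006, 0.0055, 0.013]
    - [-0.01, 0.0055, 0.03]
    - [-0.015, 0.0055, 0.05]
    - [-0.02, 0.0055, 0.072]
    - [-0.02, 0.0055, 0.072]
    - [-0.02, 0.0055, 0.072]
    - [-0.02, 0.0055, 0.072]
    - [-0.02, 0.0055, 0.072]
    - [-0.02, 0.0055, 0.072]
    - [-0.02, 0.0055, 0.072]
  dr:
    - [-0.0007, -0.0005, 0]
    - [-0.0007, -0.0005, 0]
    - [-0.0007, -0.0005, 0]
    - [-0.0007, -0.0005, 0]
    - [-0.0007, -0.0005, 0]
    - [-0.0007, -0.0005, 0]
    - [-0.0007, -0.0005, 0]
    - [-0.0007, -0.0005, 0]
    - [-0.0007, -0.0005, 0]
    - [-0.0007, -0.0005, 0]
  claw: [0.3, 0.3, 0.3, 0.3, 0.3, 0.3, 0.3, 0.3, 0.3, 0.3]

```text
time_s: 32.85
tcp_pos: [0.4175, -0.275, 0.2032]
eef_rot: [179.9, 13.2, 139.5]
contact_force: [0.8, -0.0, -0.8]
gripper_width: 0.0335
gripper_force: 40.0
```

```bash
cat > look.py <<'E'
from br import *
c=cam('wrist');R0,p0=tcpT();print(r.get_state()['time_s'],'tip bay',(p0-o)@B-tvb,R.from_matrix(Rt.T@R0).as_rotvec(degrees=True),'F',B.T@r.get_state()['contact_force'])
L=(cloud(c)-o)@B;col=c['pixels'].astype(int)
g=(col[...,1]>col[...,0]*1.4)&(col[...,1]>col[...,2]*1.2)&np.isfinite(L).all(-1)&(L[...,2]>.0)&(abs(L[...,1]+.085)<.02)&(abs(L[...,0])<.03)
q=L[g]
for z0 in np.arange(.01,.1,.01):
    m=q[abs(q[:,2]-z0)<.005]
    if len(m)>5:print('tube z',round(z0,3),len(m),'x axis',np.percentile(m[:,0],10)+.007,'y',np.percentile(m[:,1],[5,50,95]))
m=(col[...,2]>col[...,0]+40)&(np.hypot(L[...,0],L[...,1]+.085)<.025)&(abs(L[...,2])<.006);q=L[m]
print(len(q),'rim',least_squares(lambda p:np.hypot(q[:,0]-p[0],q[:,1]-p[1])-p[2],[0,-.085,.016],loss='soft_l1',f_scale=.001).x if len(q)>9 else '')
E
python3 - <<'E'
from look import *
[jog(ins(z,.0004,.0005),Rt) for z in(-.01,-.026,-.042)]
E
```

```text
32.9 tip bay [ 0.0015 -0.0838  0.0205] [-0.1249 -0.1552 -0.0416] F [-0.3722  0.5283 -0.2014]
tube z 0.03 17 x axis 0.0031833215728546507 y [-0.087  -0.0834 -0.08  ]
tube z 0.04 22 x axis 0.0032453975841243146 y [-0.0875 -0.0839 -0.0796]
tube z 0.05 25 x axis 0.003092292797805973 y [-0.088  -0.0828 -0.0789]
tube z 0.06 7 x axis 0.00308704288186225 y [-0.0856 -0.0836 -0.0815]
201 rim [ 0.0005 -0.0846  0.0165]
travel [-0.0103, -0.0016, 0.0602] dr [0.0003, 0.0004, 0.0001]
travel [-0.0169, -0.0017, 0.0915] dr [0.0003, 0.0004, 0.0001]
travel [-0.0234, -0.0017, 0.1229] dr [0.0003, 0.0004, 0.0001]
```

Call:
jog_arm:
  travel:
    - [0.002, -0.0016, 0.01]
    - [0, -0.0016, 0.02]
    - [-0.002, -0.0016, 0.03]
    - [-0.004, -0.0016, 0.04]
    - [-0.006, -0.0016, 0.05]
    - [-0.008, -0.0016, 0.06]
    - [-0.008, -0.0016, 0.06]
    - [-0.008, -0.0016, 0.06]
    - [-0.008, -0.0016, 0.06]
    - [-0.008, -0.0016, 0.06]
  dr:
    - [0.0003, 0.0004, 0]
    - [0.0003, 0.0004, 0]
    - [0.0003, 0.0004, 0]
    - [0.0003, 0.0004, 0]
    - [0.0003, 0.0004, 0]
    - [0.0003, 0.0004, 0]
    - [0.0003, 0.0004, 0]
    - [0.0003, 0.0004, 0]
    - [0.0003, 0.0004, 0]
    - [0.0003, 0.0004, 0]
  claw: [0.3, 0.3, 0.3, 0.3, 0.3, 0.3, 0.3, 0.3, 0.3, 0.3]

```text
time_s: 34.15
tcp_pos: [0.4253, -0.2825, 0.175]
eef_rot: [180.0, 13.0, 139.5]
contact_force: [-0.7, 0.0, -0.9]
gripper_width: 0.0333
gripper_force: 40.0
```

```bash
python3 - <<'E'
from look import *
[jog(ins(z,.0004,.0005),Rt) for z in(-.026,-.042)]
E
```

```text
34.2 tip bay [-0.0006 -0.0845 -0.0096] [-0.0215 -0.0193 -0.0407] F [ 0.3126  0.5217 -0.3482]
tube z 0.01 25 x axis 0.0008730890181396986 y [-0.089  -0.0843 -0.0794]
tube z 0.02 27 x axis 0.0009222420766382671 y [-0.0888 -0.0836 -0.0797]
tube z 0.03 7 x axis 0.0008035131217316912 y [-0.0864 -0.0844 -0.0823]
tube z 0.09 9 x axis -0.00968113627776319 y [-0.0959 -0.0851 -0.0815]
163 rim [ 0.0005 -0.0846  0.0166]
travel [-0.0088, -0.0001, 0.0317] dr [0.0001, 0.0001, 0.0001]
travel [-0.0155, -0.0001, 0.063] dr [0.0001, 0.0001, 0.0001]
```

Call:
jog_arm:
  travel:
    - [-0.002, 0, 0.01]
    - [-0.004, 0, 0.02]
    - [-0.006, 0, 0.03]
    - [-0.008, 0, 0.038]
    - [-0.0095, 0, 0.045]
    - [-0.011, 0, 0.052]
    - [-0.0125, 0, 0.059]
    - [-0.0135, 0, 0.064]
    - [-0.0135, 0, 0.064]
    - [-0.0135, 0, 0.064]
  dr:
    - [0, 0, 0]
    - [0, 0, 0]
    - [0, 0, 0]
    - [0, 0, 0]
    - [0, 0, 0]
    - [0, 0, 0]
    - [0, 0, 0]
    - [0, 0, 0]
    - [0, 0, 0]
    - [0, 0, 0]
  claw: [0.3, 0.3, 0.3, 0.3, 0.3, 0.3, 0.3, 0.3, 0.3, 0.3]

```text
time_s: 35.45
tcp_pos: [0.4364, -0.2918, 0.1472]
eef_rot: [180.0, 13.2, 139.6]
contact_force: [-10.8, 8.7, 24.7]
gripper_width: 0.033
gripper_force: 40.0
```

```bash
python3 - <<'E'
from look import *
P=L[np.isfinite(L).all(-1)];t=P[(np.hypot(P[:,0],P[:,1]+.085)<.022)&(P[:,2]>.06)&(P[:,2]<.13)];print(len(t),np.percentile(t[:,2],[50,80,90,95,99]))
E
```

```text
35.5 tip bay [ 0.0008 -0.0843 -0.0408] [-0.0457 -0.1592 -0.0662] F [-2.3025  0.0389 27.3345]
tube z 0.06 11 x axis -0.008531658777328217 y [-0.1015 -0.085  -0.0678]
tube z 0.07 234 x axis -0.008259142692749792 y [-0.1004 -0.085  -0.0681]
tube z 0.08 77 x axis -0.0076185303489433405 y [-0.1024 -0.0879 -0.0678]
tube z 0.09 116 x axis -0.007385957751004034 y [-0.1027 -0.0838 -0.069 ]
160 rim [ 0.0005 -0.0846  0.0166]
4423 [0.0946 0.0961 0.1082 0.1233 0.1285]
```

Call:
jog_arm:
  travel:
    - [0, 0, 0]
    - [0, 0, 0]
    - [0, 0, 0]
    - [0, 0, 0]
    - [0, 0, 0]
    - [0, 0, -0.05]
    - [0, 0, -0.13]
    - [0, 0, -0.22]
    - [0, 0, -0.3]
    - [0, 0, -0.3]
  dr:
    - [0, 0, 0]
    - [0, 0, 0]
    - [0, 0, 0]
    - [0, 0, 0]
    - [0, 0, 0]
    - [0, 0, 0]
    - [0, 0, 0]
    - [0, 0, 0]
    - [0, 0, 0]
    - [0, 0, 0]
  claw: [0.55, 0.6, 0.6, 0.6, 0.6, 0.6, 0.6, 0.6, 0.6, 0.6]

```text
time_s: 36.75
tcp_pos: [0.4113, -0.2696, 0.2948]
eef_rot: [179.8, 13.3, 139.5]
contact_force: [-0.3, 0.1, -0.6]
gripper_width: 0.0526
gripper_force: 0.0
```

```bash
python3 - <<'E'
from br import *
s=r.get_state();print(s['time_s'],s['gripper_width'],s['contact_force'])
c=cam('wrist');L=(cloud(c)-o)@B;P=L[np.isfinite(L).all(-1)]
save(c,'w10.png')
t=P[(np.hypot(P[:,0],P[:,1]+.085)<.024)&(P[:,2]>.085)&(P[:,2]<.11)];print('head top',len(t),np.median(t,0),np.linalg.lstsq(np.c_[t[:,:2],np.ones(len(t))],t[:,2],rcond=None)[0])
t=P[(abs(P[:,1])<.017)&(P[:,2]>.06)&(P[:,2]<.08)&(P[:,0]<.06)&(P[:,0]>-.05)];print('clamp',len(t),np.median(t,0),np.linalg.lstsq(np.c_[t[:,:2],np.ones(len(t))],t[:,2],rcond=None)[0] if len(t) else '')
E
```

```text
36.75 0.0525921829136846 [-0.323   0.0697 -0.5823]
head top 1060 [-0.0068 -0.0841  0.0953] [0.0556 0.0013 0.0957]
clamp 3611 [0.0014 0.0002 0.0683] [0.0015 0.0117 0.0682]
```

```bash
python3 -c "
from plant import r
print(r.close_job())"
```

```text
the job is handed in; nothing more can be done
None
```

The job is handed in at about 37 s of the 72 s limit; the judge's verdict was not returned. By my last measurements, the clamp is closed on the cartridge, the breather tube is about 39.5 mm deep in the collet, and the gripper is clear of everything.

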